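# Hold a rejoined fossil bone under the lever press

### The job

Rejoin the broken fossil bone: take the half-round piece that fits from the mat, lay it in the gap of the bone on the press's sliding table, flat on the rock and in line with the two stumps, and push the table fully home. Then pull the press lever down gently until the ring engraved on the sprung foot is level with the lip of its barrel (about 12 N on the bone, lever about level; do not bottom the foot) and keep it there for a good three seconds while the adhesive grabs. The lever springs back, so finish still holding it there, with everything else on the bench left as it was.

Things in the scene. Friction and masses are not known exactly. Their poses are not given: they have to be found in the camera images.
- press: Bench lever press, dark cast iron, fixed to the bench; base 280 x 150 x 14 mm. Origin on the bench right under the ram's axis; its own -x points out of the open front (the way the sliding table pulls out), +z up. Column 87 to 137 mm behind the ram axis; head 64 mm wide, from 31 mm in front of the ram axis to the back, underside 150 mm, top 225 mm, ram top 285 mm above the bench. The lever is on its -y side (the right hand of someone facing the open front).
- lever_pivot (a point): Point on the hinge axis of the lever, in the plane in which the lever swings; 28 mm behind the ram axis, 115 mm to the -y side, 185 mm above the bench. Its axes are those of the press; the lever turns about y.
- lever (a joint): Lever angle, rad: 0 at rest (springs up by itself), when it slants forward and 0.72 rad (41 degrees) above level; grows as it is pulled down; level at 0.72; stop at 1.0. The ram goes down 25 mm per rad. With the bone piece under the foot, the foot touches it at about 0.48 and the ring meets the lip at about 0.72, i.e. with the lever level. Pulling down at the middle of the grip takes about 3 N at first, about 7 to 8 N at the ring.
- lever_grip (a point): Middle of the lever's black round grip (23 mm in diameter, 90 mm long, on a 12 mm steel rod that points from the pivot), on its axis, 155 mm from the pivot. Its axes turn with the lever; at rest they are those of the press. Free room all round it.
- tray (a joint): Sliding table of the press: how far it is pulled out of its home place, m; 0 fully home against its stop (the gap in the bone is then right under the foot), 0.14 farthest out. It slides along the press's x axis; friction 3 N, stays where it is left.
- tray_handle (a point): Middle of the round bar handle across the front of the sliding table: bar parallel to the press's y, 84 mm long, 10 mm thick, its axis 35 mm in front of the table's front edge and 42 mm above the bench; moves with the table, 105 mm in front of the seat. Push it from in front towards the press to send the table home; with the table home the bar stands over the press's 14 mm base, which reaches 140 mm in front of the ram axis.
- seat (a point): Middle of the gap in the fossil bone on the sliding table, on the flat top of the rock (40 mm above the bench, 16 mm thick, 116 x 92 mm). The half-round bone runs along this point's x (the press's x), 25 mm wide and 16 mm high, with a stump 27 mm long on either side of the gap; the gap is 46 mm long. The rock is flat for 33 mm on both sides of the gap.
- foot (a joint): How far the sprung foot is pushed up into its barrel, m: 0 when free, 0.006 when its dark engraved ring is level with the lip of the barrel, 0.012 bottomed. Spring 2 N per mm, so 12 N at the ring.
- foot_pad (a point): Centre of the underside of the foot's round rubber pad (26 mm in diameter), on the ram axis; 68 mm above the bench at rest, 12 mm clear above the seated piece. The ring is on the 16 mm steel stem above the pad.
- chip: The missing piece of fossil bone: half-round bar, 40 mm long (its x), 25 mm wide (its y), 16 mm high, flat underside, sides upright for the lowest 9 mm, top flat for 12 mm of the width; about 35 g. Origin in the middle of its underside, z up. The same either way round. Lies on the mat.
- mat: Grey felt mat, fixed, 130 x 250 x 4 mm, long side along its y; three bone pieces lie on it about 75 mm apart, in any order. Origin in the middle of its underside.
- rib: Another bone piece, does not fit: slender tapering stick 72 mm long, 13 mm wide, 10 mm high. To be left alone.
- shard: Another bone piece, does not fit: flat five-sided flake 46 x 36 x 7 mm. To be left alone.
- glue: Small white plastic glue bottle with a pointed nozzle, 34 mm in diameter, 93 mm high, standing. To be left alone.
- bulb: Reddish rubber puffer bulb standing nozzle up, 64 mm in diameter, 126 mm high. To be left alone.
- tin: Plain metal can, 72 mm in diameter, 75 mm high. To be left alone.
- flask: Steel vacuum flask, 68 mm in diameter, 216 mm high, standing. To be left alone.
- brush: Brush with a wooden handle, 170 mm long, lying. To be left alone.
- hammer: Small hammer with a wooden handle, 240 mm long, lying. To be left alone.
- nodule: Rock with a coiled fossil on top, about 130 x 110 x 45 mm. To be left alone.
- loupe: Black standing magnifier, 44 mm in diameter, 42 mm high. To be left alone.

How it is judged:
By the outcome, as a careful person would: the job done as asked, in the order asked, and still so for the second after the job is handed in, while the arm keeps its last pose, push and grip.
It also fails if it takes over 64 s, if anything falls off the work surface, if the arm or the gripper's body presses on something with over 40 N, if the wrist force passes 120 N, or if a joint passes its speed limit or range.

### The arm

A 6-joint arm with a two-finger parallel gripper is mounted at the origin on the work surface. World frame = base frame: x ahead of the robot, y to its left, z up, the work surface at z = 0. Lengths are in m, angles in rad, forces in N, time in s.
With the tool pointing down it reaches from about 0.35 to 0.775 m from the base axis. Payload 7.3 kg.
Tool frame: the origin (TCP) lies midway between the tips of the shut fingers; the grasp point (between the pads) lies 19 mm behind it; z points along the fingers, y is the direction in which the jaws open and shut (so a half turn about z gives the same grasp; the last joint's range is limited). The gripper opens to 92 mm and grips with 3 to 60 N. Pads are 19 mm wide; open, the fingers measure 130 mm over their backs; the gripper's body (75 mm by 190 mm) begins 47 mm behind the grasp point.
Start: joints at [1.17, 0.342, 1.524, -0, 1.275, -0.146], TCP at [0.132, 0.508, 0.227] pointing down, gripper open.
Joint ranges: [-2.53, 2.53], [-0.77, 2.02], [0.04, 2.7], [-1, 4.14], [0.28, 2.66], [-3.11, 3.11]. Speed limits (rad/s): [2.57, 2.57, 3.14, 3.14, 3.14, 3.14].

### API

Orientations are given as [roll, pitch, yaw] about the fixed x, y, z axes, in that order (R = Rz(yaw) Ry(pitch) Rx(roll)).
In Python, from cell import status, eyes, job gives the robot as it stands.
- The arm moves only by the tool jog_arm, never from a script. Its argument "series" is a list of rows, each a list of 3 entries, a list of its own where there are three numbers: the gripper command: -1 is shut, 1 is fully open, values between are in proportion, then the shift along the tool's x, y, z in m, then the turn, a rotation vector about the tool's x, y, z in rad. In form: [[grip, [x, y, z], [ax, ay, az]], ...]. A call has 1 to 12 rows; each row is the pose to reach, as a shift and turn from the pose commanded when the call began, along the tool's axes at that moment; what a row does not reach only later rows make up. A row lasts 1/12 s, in which the tool goes at most 41.7 mm and 7.16 degrees, less where a joint would pass 70% of its speed; a pose out of reach is approached as far as the arm can. A call with a gripper value outside its range is refused whole. The fingers move at their own pace and stop on an object; "squeeze" is the grip in N (left out, the last holds). Time passes only in rows, so rows that repeat a pose let the fingers close. It gives the time, the measured TCP pose, the force and the opening at its end, in the units of the state.
- status.observe(): the state, without advancing time (a new reading comes with each control period).
- eyes.read_camera(name): name is "side" or "top"; returns a dict with "img" (384x512x3 uint8, red, green, blue), "range_z" (384x512 float32, m along the optical axis (not along the pixel's ray), 0 where there is no reading), "camera_matrix" (3x3 intrinsics, pixels), "T" (4x4, takes a point from camera to world coordinates). Camera axes: x right, y down, z forward; pixel columns grow to the right and rows downward; lengths in m; the calibration is good to about 2 mm. A picture is of the moment at which its call begins.
- job.hand_in(): hands the job in, once; it reports no verdict.
The state is a dict: "time": time; "qpos": joint angles; "qvel": joint speeds; "joint_efforts": joint torques, N m; "tool_pos": TCP position; "tool_rot": TCP orientation; "contact_force": force on the tool from outside, world axes, zero at the start; "torque": the same for the moment, N m; "opening": finger opening in m.
Only numpy, scipy, OpenCV 4.12 (cv2) and the standard library are available. Lean on these libraries where they do the work, as an engineer would, in place of code of your own. Each camera call takes 0.05 s, during which the arm holds its last target.

## Working session

There is one attempt and no reset: what is moved stays moved. The work goes in short steps, Python scripts to look and compute and a tool call to move; the robot and the scene stay as the last step left them, time stands still between calls to the robot, and variables do not carry over. Pictures are saved under pics/ and viewed, and the job is handed in when it is done.

Besides the shell and the picture viewer there is one more tool, called in YAML: its name, and indented under it one key for each argument. jog_arm: Moves the arm, as the interface text tells. Its arguments: {"type":"object","properties":{"series":{"type":"array","items":{"type":"array"}},"squeeze":{"type":"number"}},"required":["series"]}

```bash
ls; mkdir -p pics; python3 - <<'E'
from cell import status, eyes
import cv2,numpy as np
s=status.observe();print(s)
for n in("top","side"):
    c=eyes.read_camera(n);cv2.imwrite(f"pics/{n}0.png",c["img"][:,:,::-1]);np.savez(f"{n}0.npz",**c);print(n,c["camera_matrix"].tolist(),np.round(c["T"],4).tolist())
E
```

```text
pics
{'time': 0.0, 'qpos': array([ 1.16998825e+00,  3.42701753e-01,  1.52501416e+00, -2.46403794e-05,
        1.27536335e+00, -1.46032763e-01]), 'qvel': array([-0.00055616, -0.00055282, -0.00038456, -0.00075957, -0.00121434,
        0.00109741]), 'joint_efforts': array([ 1.46714825e-03, -4.31227648e+01, -2.44226611e+01,  7.17929564e-02,
        5.58107521e-02, -1.08032889e-04]), 'tool_pos': array([0.13216085, 0.50768354, 0.22605683]), 'tool_rot': array([-3.14011844e+00, -1.93011475e-04,  2.88682439e+00]), 'contact_force': array([ 0.28703831, -0.18317475, -0.0348609 ]), 'torque': array([ 0.0120248 , -0.03081235,  0.01267862]), 'opening': 0.09171580713776754}
top [[375.6367931359365, 0.0, 256.5752185623975], [0.0, 375.6367931359365, 185.72913664522633], [0.0, 0.0, 1.0]] [[0.0035, -0.9884, 0.1517, 0.3532], [-1.0, -0.0046, -0.0071, -0.0311], [0.0077, -0.1516, -0.9884, 1.5977], [0.0, 0.0, 0.0, 1.0]]
side [[376.74660161516834, 0.0, 256.94914785238194], [0.0, 376.74660161516834, 189.68790255511394], [0.0, 0.0, 1.0]] [[0.8008, -0.3477, 0.4876, 0.0125], [-0.5985, -0.4948, 0.63, -0.7728], [0.0222, -0.7964, -0.6044, 0.8931], [0.0, 0.0, 0.0, 1.0]]
```

View pics/top0.png

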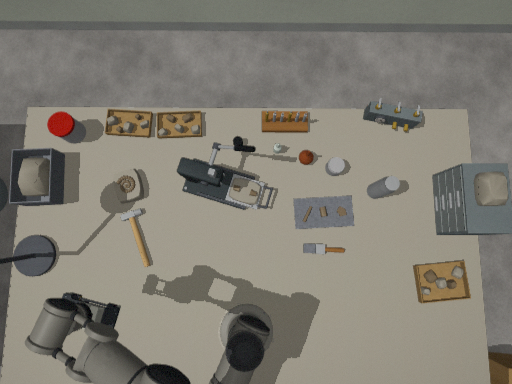

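View pics/side0.png

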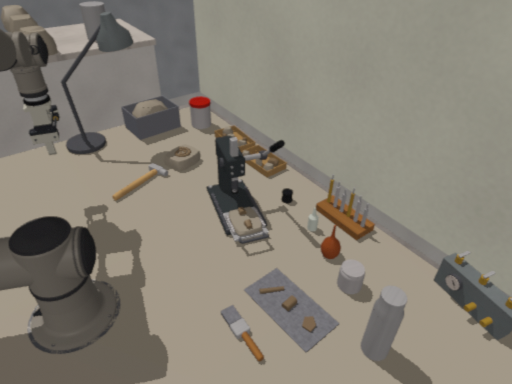

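Top view: press around (225,185), its table pulled out to the right at (245,190), lever grip near (245,148). The mat is at (323,212) with pieces at (308,214), (323,211) and (341,211). I'll zoom in and compute positions next.

```bash
cat > h.py <<'E'
import numpy as np,cv2
def load(n):
    return dict(np.load(n+".npz"))
def cloud(c):
    z=c["range_z"];K=c["camera_matrix"];T=c["T"]
    v,u=np.mgrid[0:z.shape[0],0:z.shape[1]]
    p=np.stack([(u-K[0,2])/K[0,0]*z,(v-K[1,2])/K[1,1]*z,z],-1)
    w=p@T[:3,:3].T+T[:3,3]; w[z==0]=np.nan
    return w
def proj(c,P):
    P=np.atleast_2d(P);T=np.linalg.inv(c["T"]);p=P@T[:3,:3].T+T[:3,3];K=c["camera_matrix"]
    return np.c_[p[:,0]/p[:,2]*K[0,0]+K[0,2],p[:,1]/p[:,2]*K[1,1]+K[1,2]]
def crop(c,x0,y0,x1,y1,k,name):
    im=c["img"][y0:y1,x0:x1,::-1];cv2.imwrite(name,cv2.resize(im,None,fx=k,fy=k,interpolation=cv2.INTER_CUBIC))
E
python3 - <<'E'
from h import *
t=load("top0");s=load("side0")
a=cv2.resize(t["img"][130:240,170:370,::-1],None,fx=4,fy=4,interpolation=cv2.INTER_CUBIC);cv2.imwrite("pics/ct.png",a)
crop(s,190,120,350,350,2.6*1,"pics/cs.png")
w=cloud(t)
print(np.nanmedian(w[230:300,270:300,2]))
for u,v in[(308,214),(323,211),(341,211),(295,198),(352,226),(245,148),(213,172),(230,190),(245,190),(268,198)]:print(u,v,np.round(w[v,u],4))
E
```

```text
-0.0014132035951992528
308 214 [ 0.4768 -0.2607  0.0086]
323 211 [ 0.4888 -0.3225  0.0201]
341 211 [ 0.4896 -0.3996  0.0151]
295 198 [ 0.5445 -0.2061  0.0113]
352 226 [ 0.4272 -0.4469  0.0041]
245 148 [0.6853 0.0009 0.3085]
213 172 [0.6039 0.1149 0.2811]
230 190 [0.5749 0.0695 0.0306]
245 190 [0.5744 0.0062 0.036 ]
268 198 [ 0.5408 -0.0902  0.0381]
```

View pics/ct.png

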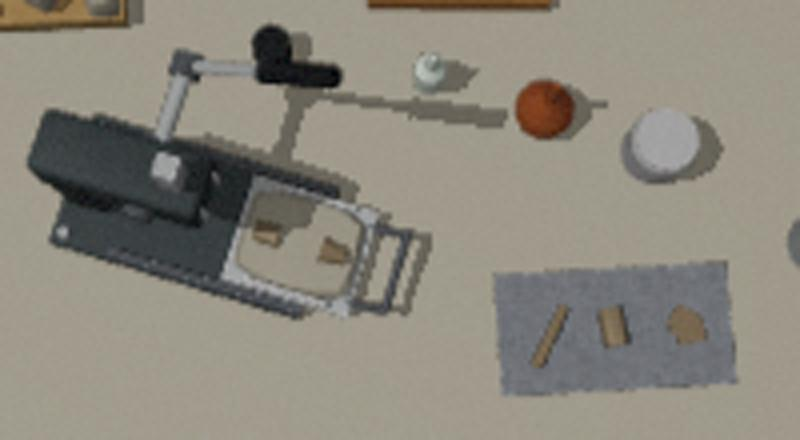

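View pics/cs.png

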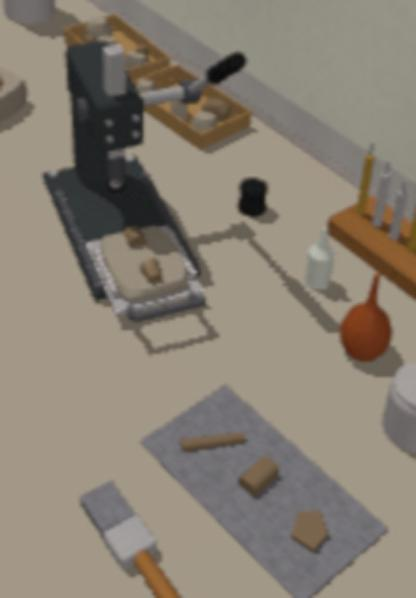

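```bash
python3 - <<'E'
from h import *
t=load("top0");s=load("side0")
crop(t,175,135,275,210,8,"pics/z1.png")
crop(s,200,125,300,245,5,"pics/z2.png")
crop(t,290,190,360,235,10,"pics/z3.png")
E
```

```text
(no output)
```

View pics/z1.png

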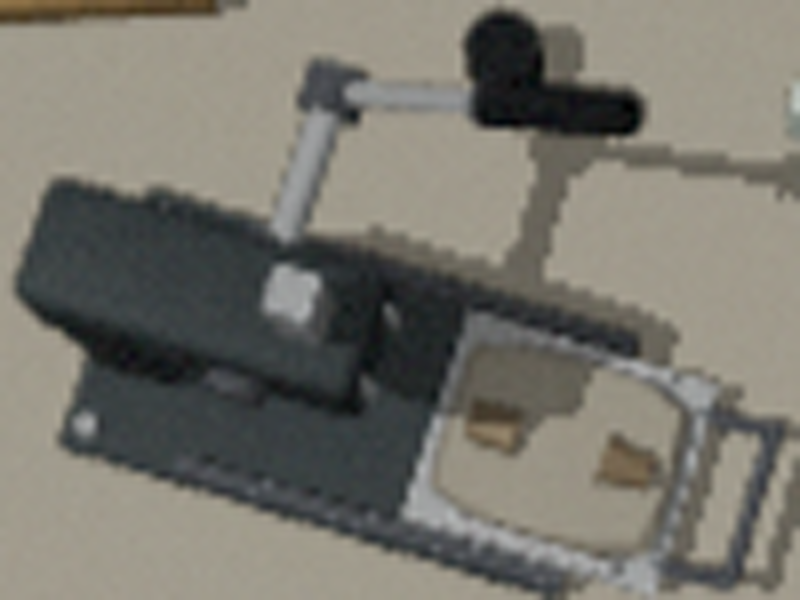

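View pics/z2.png

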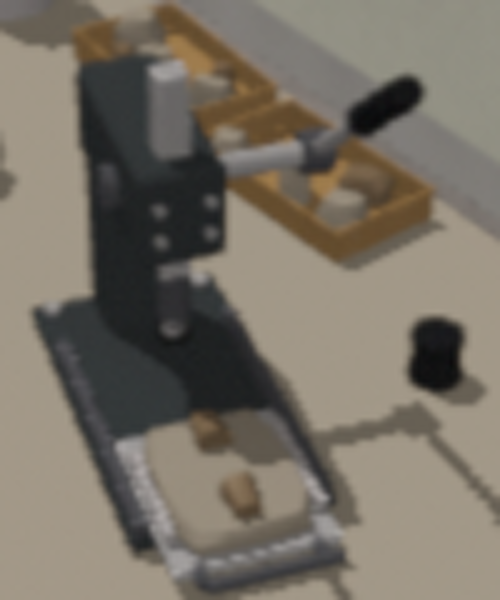

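View pics/z3.png

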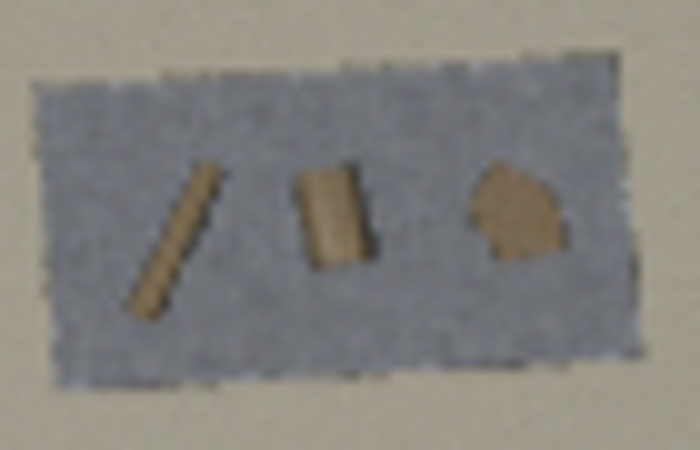

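```bash
cat > fit.py <<'E'
from h import *
from scipy.optimize import least_squares
t=load("top0");s=load("side0")
T=lambda x,y:(175+(x+.5)/8-.5,135+(y+.5)/8-.5)
S=lambda x,y:(200+(x+.5)/5-.5,125+(y+.5)/5-.5)
# model pt (x,y,z, traycoef)
o=[(t,T(62,440),(.14,.075,.012,0)),(t,T(565,592),(-.14,.075,.012,0)),(t,T(642,345),(-.14,-.075,.012,0)),
(t,T(290,290),(0,0,.285,0)),(t,T(335,88),(.028,-.115,.185,0)),(t,T(558,108),(-.089,-.115,.287,0)),
(t,T(775,425),(-.105,-.042,.042,1)),(t,T(735,578),(-.105,.042,.042,1)),
(s,S(168,72),(0,0,.285,0)),(s,S(388,107),(-.089,-.115,.287,0)),(s,S(318,148),(.028,-.115,.185,0)),(s,S(36,312),(.14,.075,.012,0)),(s,S(332,495),(-.14,-.075,.012,0)),(s,S(175,328),(-.0,0,.068,0))]
def W(p,m):
    x,y,a,d=p;X=np.array([m[0]-m[3]*d,m[1]]);R=np.array([[np.cos(a),-np.sin(a)],[np.sin(a),np.cos(a)]])
    return np.r_[R@X+[x,y],m[2]]
def f(p):return np.concatenate([proj(c,W(p,m))[0]-np.array(q) for c,q,m in o])
if __name__=="__main__":
    r=least_squares(f,[.6,.1,1.27,.12],loss="soft_l1");print(r.x,np.degrees(r.x[2]));print(np.round(r.fun.reshape(-1,2),1))
    p=r.x
    for n,m in dict(seat=(0,0,.04,1),grip=(-.089,-.115,.287,0),pivot=(.028,-.115,.185,0),handle=(-.105,0,.042,1)).items():print(n,np.round(W(p,m),4))
    import json;json.dump(list(p),open("press.json","w"))
    # stumps
    w=cloud(t);
    hsv=cv2.cvtColor(t["img"],cv2.COLOR_RGB2HSV)
    def blob(x0,y0,x1,y1,zc):
        h=hsv[y0:y1,x0:x1].astype(float);sat=h[...,1];print(np.percentile(sat,[10,50,80,95]))
        m=(sat>100)&(h[...,0]<25);v,u=np.nonzero(m);
        K=t["camera_matrix"];R=t["T"]
        d=np.c_[(u+x0-K[0,2])/K[0,0],(v+y0-K[1,2])/K[1,1],np.ones(len(u))]@R[:3,:3].T
        P=R[:3,3]+d*((zc-R[2,3])/d[:,2])[:,None]
        return P[:,:2].astype(np.float32),m
    for nm,b in dict(chip=(317,203,331,220,.016),rear=(230,182,242,194,.05),front=(247,186,260,198,.05)).items():
        P,m=blob(*b);rc=cv2.minAreaRect(P);print(nm,len(P),P.mean(0),rc);
        ev=np.linalg.eigh(np.cov(P.T));print(np.sqrt(ev[0]*12),np.degrees(np.arctan2(ev[1][1,1],ev[1][0,1])))
        wz=w[b[1]:b[3],b[0]:b[2],2][m];print('z',np.percentile(wz,[10,50,90]))
E
python3 fit.py
```

```text
[0.60647866 0.12210579 1.27985836 0.12002575] 73.33048241766845
[[-1.   0.9]
 [-1.   0.9]
 [-0.3 -1.6]
 [ 0.1  0.3]
 [-0.4  0.4]
 [ 0.  -0.1]
 [ 0.2  0.4]
 [-0.5  0.4]
 [ 1.1 -0.2]
 [ 0.4 -0. ]
 [ 0.2  0.6]
 [-0.6 -0.8]
 [ 2.2  0.3]
 [ 0.5  1.6]]
seat [0.572  0.0071 0.04  ]
grip [0.6911 0.0039 0.287 ]
pivot [0.7247 0.1159 0.185 ]
handle [ 0.5419 -0.0935  0.042 ]
[13.  19.  66.2 83. ]
chip 0 [nan nan] ((0.0, 0.0), (0.0, 0.0), 0.0)
[nan nan] nanfit.py:31: RuntimeWarning: Mean of empty slice.
  P,m=blob(*b);rc=cv2.minAreaRect(P);print(nm,len(P),P.mean(0),rc);
  ret = um.true_divide(
  avg = a.mean(axis, **keepdims_kw)
fit.py:32: RuntimeWarning: Degrees of freedom <= 0 for slice
  ev=np.linalg.eigh(np.cov(P.T));print(np.sqrt(ev[0]*12),np.degrees(np.arctan2(ev[1][1,1],ev[1][0,1])))
  c *= np.true_divide(1, fact)
  c *= np.true_divide(1, fact)
Traceback (most recent call last):
  File "fit.py", line 33, in <module>
    wz=w[b[1]:b[3],b[0]:b[2],2][m];print('z',np.percentile(wz,[10,50,90]))
                                             ~~~~~~~~~~~~~^^^^^^^^^^^^^^^
IndexError: index -1 is out of bounds for axis 0 with size 0
```

```bash
sed -i 's/def blob(x0,y0,x1,y1,zc):/def blob(x0,y0,x1,y1,zc,th):/; s/sat>100/sat>th/; s/220,.016)/220,.016,48)/; s/194,.05)/194,.05,76)/; s/198,.05)/198,.05,76)/' fit.py; python3 fit.py | tail -14; python3 - <<'E'
from h import *
t=load("top0");h=cv2.cvtColor(t["img"],cv2.COLOR_RGB2HSV)
print(h[183:198,230:260,1]);print(h[203:219,317:331,1])
E
```

```text
pivot [0.7247 0.1159 0.185 ]
handle [ 0.5419 -0.0935  0.042 ]
[13.  19.  66.2 83. ]
chip 55 [ 0.48812932 -0.3221822 ] ((0.4883820712566376, -0.32216426730155945), (0.03874621540307999, 0.024161214008927345), 9.966290473937988)
[0.02513533 0.03972023] -169.97551273475716
z [0.01152785 0.01747952 0.02201898]
[29.3  36.   67.4  83.85]
rear 16 [0.58224523 0.04240867] ((0.580674946308136, 0.04138242080807686), (0.01683134213089943, 0.020873263478279114), 0.267062246799469)
[0.02091498 0.02525012] 63.50615889234686
z [0.04792248 0.05089864 0.05894473]
[32.   35.   59.   85.25]
front 24 [ 0.5608554  -0.02639382] ((0.5616083145141602, -0.027303367853164673), (0.02116665244102478, 0.019362859427928925), 76.42220306396484)
[0.01795325 0.02505064] -135.07183547112555
z [0.0461977  0.05018655 0.05578497]
[[16  3 29 33 38 39 36 37 36 40 33 38 33 35 38 46 34 33 34 34 30 32 34 32
  34 31 31  7  4  5]
 [ 5  5 31 37 40 37 36 35 35 40 36 36 35 28 38 40 38 40 36 29 33 31 34 33
  34 34 31 33 17  7]
 [ 3 16 35 40 72 76 57 50 36 34 40 37 29 37 34 39 39 31 36 32 32 34 34 34
  32 33 32 33 34 33]
 [ 3 30 32 
[... 1150 characters left out ...]
20 23 18 17 19 21 15 17]
 [20 14 16 19 17 16 17 15 17 13 13 13 14 12]
 [15 17 19 21 17 15 17 15 18 16 19 11 13 19]
 [15 21 19 17 15  5 20 14 12 20 16 20 19 21]
 [15 21  5 51 60 65 67 79 30 16 20 17 18 20]
 [22 15 13 80 76 80 77 84 56 19 16 20 20 15]
 [15 19 21 83 78 77 86 83 82 15 21 17 22 19]
 [20 21  5 84 73 74 73 79 81 16 13 17 19 17]
 [17 17 11 72 75 73 81 81 86 18 17 11 19 19]
 [13 15 18 64 79 73 73 84 87 36 15 17 15 20]
 [17 15 19 21 85 67 83 77 89 67 16 18 13 18]
 [18 19 15 18 84 68 72 77 78 75 11 18 14 16]
 [20 15 21  5 79 76 71 78 81 92 17 22 19 21]
 [15 19 17 18 51 55 36 26  2  5 16 15 15 20]
 [21 23 19 13 10  9  9 18 17 15 21 11 15 17]
 [17 21 15 15 16 19 17 15 21 15 19 17 15 17]]
```

```bash
cat > go.py <<'E'
import sys
from cell import status
import numpy as np
from scipy.spatial.transform import Rotation as R
def pose(x,y,z,yawdeg,tilt):
    return np.array([x,y,z]),R.from_euler('z',yawdeg,degrees=True)*R.from_euler('x',np.pi)*R.from_euler('y',tilt,degrees=True)
def rel(p,r):
    s=status.observe();r0=R.from_euler('xyz',s["tool_rot"])
    return np.round(r0.inv().apply(p-s["tool_pos"]),4).tolist(),np.round((r0.inv()*r).as_rotvec(),4).tolist()
if __name__=="__main__":
    a=list(map(float,sys.argv[1:]))
    for i in range(0,len(a),5): print(a[i:i+5],rel(*pose(*a[i:i+5])))
    s=status.observe();print("now",s["time"],s["tool_pos"],np.degrees(s["tool_rot"]),s["contact_force"],s["opening"])
E
python3 go.py .36 .24 .33 90 8  .42 -.1 .33 40 15  .488 -.322 .12 10 15
```

```text
[0.36, 0.24, 0.33, 90.0, 8.0] ([-0.2879, -0.2018, -0.1037], [-0.0932, 0.1196, 1.3137])
[0.42, -0.1, 0.33, 40.0, 15.0] ([-0.4317, -0.5157, -0.1033], [-0.2872, 0.1491, 2.1737])
[0.488, -0.322, 0.12, 10.0, 15.0] ([-0.5535, -0.7131, 0.107], [-0.3551, 0.079, 2.6917])
now 0.1 [0.13215452 0.50772688 0.22611382] [-1.79921462e+02 -1.27356812e-02  1.65401590e+02] [-0.23582645 -0.55416121 -0.97851937] 0.09150778424236226
```

jog_arm:
  series:
    - [0, [-0.288, -0.202, -0.104], [-0.093, 0.12, 1.314]]
    - [0, [-0.288, -0.202, -0.104], [-0.093, 0.12, 1.314]]
    - [0, [-0.288, -0.202, -0.104], [-0.093, 0.12, 1.314]]
    - [0, [-0.288, -0.202, -0.104], [-0.093, 0.12, 1.314]]
    - [0, [-0.288, -0.202, -0.104], [-0.093, 0.12, 1.314]]
    - [0, [-0.288, -0.202, -0.104], [-0.093, 0.12, 1.314]]
    - [0, [-0.288, -0.202, -0.104], [-0.093, 0.12, 1.314]]
    - [0, [-0.288, -0.202, -0.104], [-0.093, 0.12, 1.314]]
    - [0, [-0.288, -0.202, -0.104], [-0.093, 0.12, 1.314]]
    - [0, [-0.288, -0.202, -0.104], [-0.093, 0.12, 1.314]]
    - [0, [-0.288, -0.202, -0.104], [-0.093, 0.12, 1.314]]
    - [0, [-0.288, -0.202, -0.104], [-0.093, 0.12, 1.314]]
  squeeze: 15

```text
time: 1.1
tool_pos: [0.3603, 0.2391, 0.3306]
tool_rot: [-3.141, -0.141, 1.566]
contact_force: [0.4, -0.4, -0.8]
opening: 0.0459
```

```bash
python3 go.py .42 -.1 .33 40 15  .488 -.322 .12 10 15
```

```text
[0.42, -0.1, 0.33, 40.0, 15.0] ([-0.3355, 0.0614, -0.0472], [-0.1742, 0.1131, 0.8504])
[0.488, -0.322, 0.12, 10.0, 15.0] ([-0.5845, 0.1306, 0.1295], [-0.279, 0.1008, 1.3637])
now 1.1 [0.36032891 0.23911589 0.3305555 ] [-179.9712196    -8.09370679   89.70630179] [ 0.39280861 -0.42069179 -0.77533738] 0.04592839207092186
```

jog_arm:
  series:
    - [0, [-0.335, 0.061, -0.047], [-0.174, 0.113, 0.85]]
    - [0, [-0.335, 0.061, -0.047], [-0.174, 0.113, 0.85]]
    - [0, [-0.335, 0.061, -0.047], [-0.174, 0.113, 0.85]]
    - [0, [-0.335, 0.061, -0.047], [-0.174, 0.113, 0.85]]
    - [0, [-0.335, 0.061, -0.047], [-0.174, 0.113, 0.85]]
    - [0, [-0.335, 0.061, -0.047], [-0.174, 0.113, 0.85]]
    - [0, [-0.335, 0.061, -0.047], [-0.174, 0.113, 0.85]]
    - [0, [-0.335, 0.061, -0.047], [-0.174, 0.113, 0.85]]
    - [0, [-0.585, 0.131, 0.13], [-0.279, 0.101, 1.364]]
    - [0, [-0.585, 0.131, 0.13], [-0.279, 0.101, 1.364]]
    - [0, [-0.585, 0.131, 0.13], [-0.279, 0.101, 1.364]]
    - [0, [-0.585, 0.131, 0.13], [-0.279, 0.101, 1.364]]

```text
time: 2.1
tool_pos: [0.4563, -0.2098, 0.2198]
tool_rot: [3.141, -0.262, 0.2]
contact_force: [0.9, 0.2, 0.3]
opening: 0.0458
```

```bash
python3 go.py .488 -.322 .08 10 15
```

```text
[0.488, -0.322, 0.08, 10.0, 15.0] ([-0.0278, 0.1162, 0.1373], [-0.0061, -0.0005, 0.025])
now 2.1 [ 0.4563031  -0.20976415  0.21979525] [179.96622774 -15.02712399  11.48397067] [0.87194429 0.15827531 0.34703177] 0.04584084215563328
```

jog_arm:
  series:
    - [0, [-0.028, 0.116, 0.137], [-0.006, 0, 0.025]]
    - [0, [-0.028, 0.116, 0.137], [-0.006, 0, 0.025]]
    - [0, [-0.028, 0.116, 0.137], [-0.006, 0, 0.025]]
    - [0, [-0.028, 0.116, 0.137], [-0.006, 0, 0.025]]
    - [0, [-0.028, 0.116, 0.137], [-0.006, 0, 0.025]]
    - [0, [-0.028, 0.116, 0.137], [-0.006, 0, 0.025]]
    - [0, [-0.028, 0.116, 0.137], [-0.006, 0, 0.025]]

```text
time: 2.68
tool_pos: [0.4879, -0.3196, 0.0807]
tool_rot: [-3.139, -0.261, 0.179]
contact_force: [1.3, 0.6, 0.6]
opening: 0.0465
```

```bash
cat > snap.py <<'E'
import sys
from cell import eyes
from h import *
n=sys.argv[1]
for a,b in(("top","t"),("side","s")):
    c=eyes.read_camera(a);np.savez(n+b+".npz",**c)
    q=dict(t=(290,170,390,245) ,s=(200,230,360,350))[b] if len(sys.argv)<3 else eval(sys.argv[2])[b]
    crop(c,*q,min(800//(q[2]-q[0]),600//(q[3]-q[1])),f"pics/{n}{b}.png")
E
python3 snap.py a; python3 go.py .488 -.322 .05 10 15 .488 -.322 .009 10 15
```

```text
[0.488, -0.322, 0.05, 10.0, 15.0] ([-0.0094, 0.0022, 0.0314], [-0.0011, -0.0014, 0.0051])
[0.488, -0.322, 0.009, 10.0, 15.0] ([-0.0201, 0.0022, 0.071], [-0.0011, -0.0014, 0.0051])
now 2.7833 [ 0.48850971 -0.31963658  0.08278104] [179.98581035 -15.07972861  10.30320352] [-0.20605352  0.14411504  0.90332319] 0.046022631881507715
```

View pics/at.png

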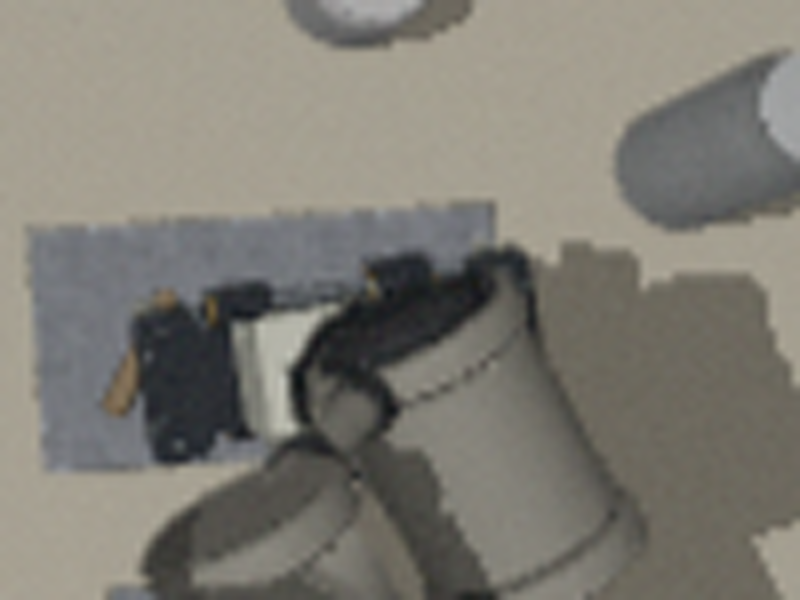

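View pics/as.png

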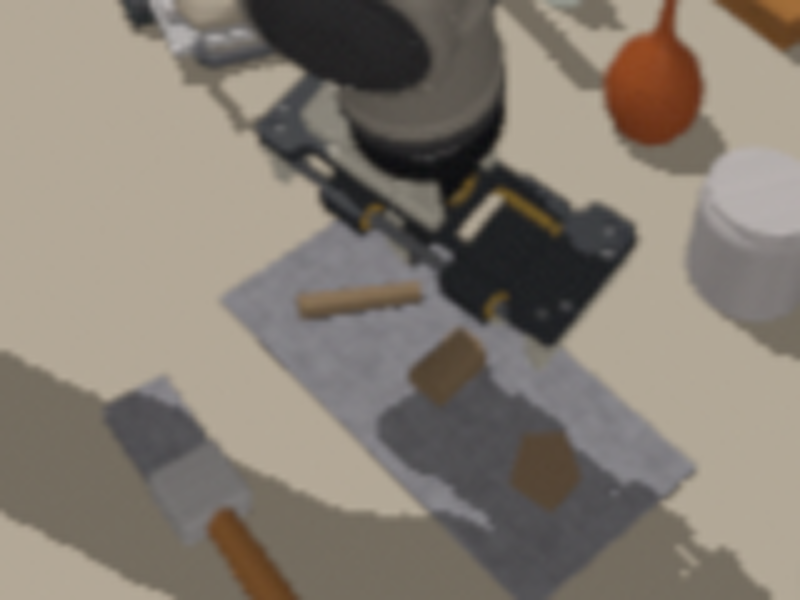

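jog_arm:
  series:
    - [-0.02, [-0.009, 0.002, 0.031], [0, 0, 0.005]]
    - [-0.02, [-0.009, 0.002, 0.031], [0, 0, 0.005]]
    - [-0.02, [-0.009, 0.002, 0.031], [0, 0, 0.005]]

```text
time: 3.03
tool_pos: [0.4875, -0.3212, 0.0498]
tool_rot: [-3.138, -0.262, 0.173]
contact_force: [-0.1, -0.6, -0.1]
opening: 0.045
```

```bash
python3 go.py .488 -.322 .009 10 15; python3 -c "
from cell import status,eyes
for i in range(3):
  print(status.observe()['tool_pos']);eyes.read_camera('top')"
```

```text
[0.488, -0.322, 0.009, 10.0, 15.0] ([-0.0102, 0.0011, 0.0395], [-0.0033, 0.0, -0.0012])
now 3.0333 [ 0.48749016 -0.32116316  0.04984793] [-179.79579337  -14.99819421    9.93155886] [-0.08792946 -0.6035862  -0.05635237] 0.04497206516402252
[ 0.48749016 -0.32116316  0.04984793]
[ 0.48809907 -0.32195151  0.05078032]
[ 0.48841369 -0.3224721   0.05122086]
```

jog_arm:
  series:
    - [-0.02, [-0.0065, 0, 0.0243], [0, 0, 0]]
    - [-0.02, [-0.0109, 0, 0.0406], [0, 0, 0]]
    - [-0.02, [-0.0109, 0, 0.0406], [0, 0, 0]]
    - [-0.02, [-0.0109, 0, 0.0406], [0, 0, 0]]
    - [-0.02, [-0.0109, 0, 0.0406], [0, 0, 0]]

```text
time: 3.6
tool_pos: [0.4881, -0.3227, 0.0087]
tool_rot: [-3.14, -0.263, 0.173]
contact_force: [-0.1, -0.2, 0.5]
opening: 0.0449
```

```bash
python3 snap.py b; python3 go.py .488 -.322 .008 10 15
```

```text
[0.488, -0.322, 0.008, 10.0, 15.0] ([-0.0001, -0.0007, 0.0005], [-0.0005, -0.0015, -0.0017])
now 3.7 [ 0.48809214 -0.32271801  0.00854685] [-179.94494676  -15.08478515    9.90031287] [0.06147359 0.4408327  0.2009868 ] 0.044708090842148905
```

View pics/bs.png

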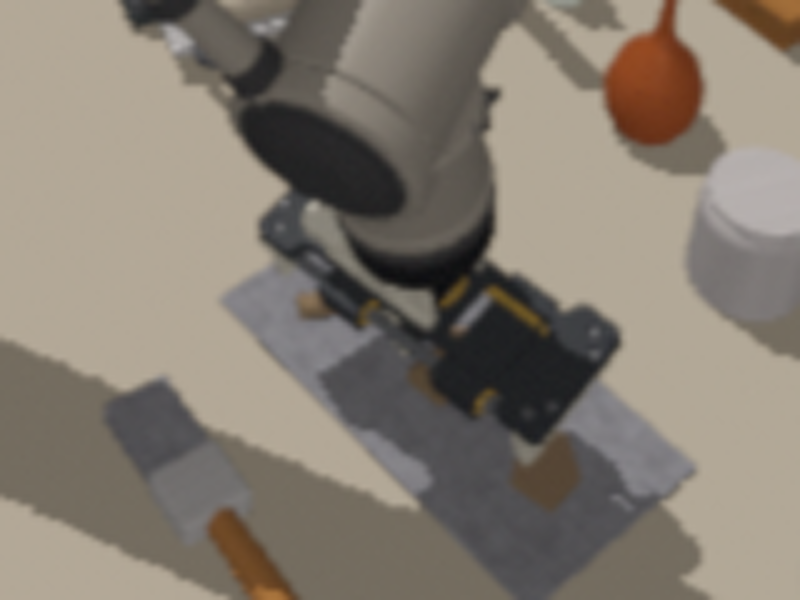

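The gripper straddles the chip, which shows at (425,380) in the side crop, and no contact force is reported. Closing now.

jog_arm:
  series:
    - [-0.3, [0, 0, 0.001], [0, 0, 0]]
    - [-0.5, [0, 0, 0.001], [0, 0, 0]]
    - [-1, [0, 0, 0.001], [0, 0, 0]]
    - [-1, [0, 0, 0.001], [0, 0, 0]]
    - [-1, [0, 0, 0.001], [0, 0, 0]]
    - [-1, [0, 0, 0.001], [0, 0, 0]]
    - [-1, [0, 0, 0.001], [0, 0, 0]]
    - [-1, [0, 0, 0.001], [0, 0, 0]]
  squeeze: 15

```text
time: 4.37
tool_pos: [0.4882, -0.3225, 0.0067]
tool_rot: [-3.14, -0.263, 0.172]
contact_force: [-1.0, 0.9, 5.1]
opening: 0.0245
```

```bash
python3 go.py .488 -.322 .12 10 15  .49 -.12 .19 45 15 .538 -.105 .15 73.2 15
```

```text
[0.488, -0.322, 0.12, 10.0, 15.0] ([0.0294, -0.0008, -0.1095], [-0.0011, -0.0011, -0.0021])
[0.49, -0.12, 0.19, 45.0, 15.0] ([0.0829, -0.1995, -0.1672], [0.1573, -0.0015, -0.5921])
[0.538, -0.105, 0.15, 73.2, 15.0] ([0.1207, -0.206, -0.1156], [0.2851, -0.0019, -1.0674])
now 4.3667 [ 0.48817712 -0.3225479   0.00665757] [-179.90304571  -15.06088345    9.87386438] [-1.00578028  0.90799384  5.1145512 ] 0.02448122926664433
```

jog_arm:
  series:
    - [-1, [0.0078, 0, -0.029], [0, 0, 0]]
    - [-1, [0.029, -0.001, -0.11], [0, 0, 0]]
    - [-1, [0.029, -0.001, -0.11], [0, 0, 0]]
    - [-1, [0.029, -0.001, -0.11], [0, 0, 0]]
    - [-1, [0.083, -0.2, -0.167], [0.157, 0, -0.592]]
    - [-1, [0.083, -0.2, -0.167], [0.157, 0, -0.592]]
    - [-1, [0.083, -0.2, -0.167], [0.157, 0, -0.592]]
    - [-1, [0.083, -0.2, -0.167], [0.157, 0, -0.592]]
    - [-1, [0.083, -0.2, -0.167], [0.157, 0, -0.592]]
    - [-1, [0.083, -0.2, -0.167], [0.157, 0, -0.592]]
    - [-1, [0.083, -0.2, -0.167], [0.157, 0, -0.592]]
    - [-1, [0.083, -0.2, -0.167], [0.157, 0, -0.592]]

```text
time: 5.37
tool_pos: [0.49, -0.1196, 0.1892]
tool_rot: [3.141, -0.263, 0.785]
contact_force: [-0.7, 0.4, -0.3]
opening: 0.0249
```

```bash
python3 snap.py c "dict(t=(190,130,330,235),s=(190,150,350,270))"; python3 go.py .5517 -.06 .12 73.2 15 .5717 .0075 .075 73.2 15
```

```text
[0.5517, -0.06, 0.12, 73.2, 15.0] ([0.0657, 0.0009, 0.0889], [0.1276, -0.0008, -0.4775])
[0.5717, 0.0075, 0.075, 73.2, 15.0] ([0.1137, -0.0328, 0.1484], [0.1276, -0.0008, -0.4775])
now 5.4667 [ 0.48976538 -0.12045379  0.18877303] [-179.96825085  -15.03779821   44.87526843] [ 0.63635036 -0.39297826 -0.30053095] 0.02479121605534085
```

View pics/cs.png

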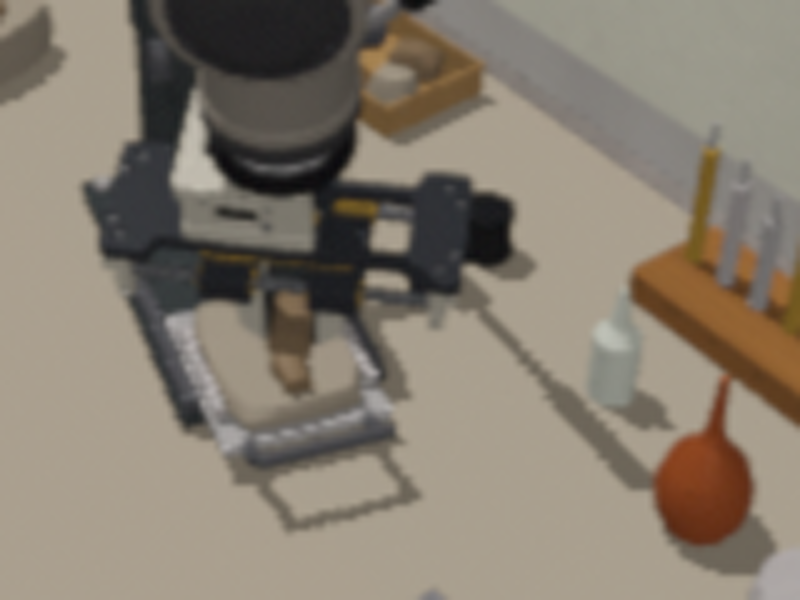

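The chip is in the grip at about (292,310) in the side crop. Moving over the seat from the front.

jog_arm:
  series:
    - [-1, [0.066, 0.001, 0.089], [0.128, 0, -0.478]]
    - [-1, [0.066, 0.001, 0.089], [0.128, 0, -0.478]]
    - [-1, [0.066, 0.001, 0.089], [0.128, 0, -0.478]]
    - [-1, [0.066, 0.001, 0.089], [0.128, 0, -0.478]]
    - [-1, [0.114, -0.033, 0.148], [0.128, 0, -0.478]]
    - [-1, [0.114, -0.033, 0.148], [0.128, 0, -0.478]]
    - [-1, [0.114, -0.033, 0.148], [0.128, 0, -0.478]]
    - [-1, [0.114, -0.033, 0.148], [0.128, 0, -0.478]]
    - [-1, [0.114, -0.033, 0.148], [0.128, 0, -0.478]]

```text
time: 6.22
tool_pos: [0.5718, 0.0077, 0.0757]
tool_rot: [3.141, -0.262, 1.279]
contact_force: [-0.1, -1.1, -0.0]
opening: 0.0249
```

```bash
python3 snap.py d "dict(t=(200,140,300,215),s=(190,150,310,240))"; python3 go.py .5717 .0075 .06 73.2 15
```

```text
[0.5717, 0.0075, 0.06, 73.2, 15.0] ([-0.0042, -0.0006, 0.0162], [0.002, -0.0007, 0.0009])
now 6.3167 [0.57222119 0.00719531 0.07671699] [179.87264991 -15.04177507  73.25424456] [-0.39757178  0.0625485  -0.27306378] 0.024458986367690644
```

View pics/ds.png

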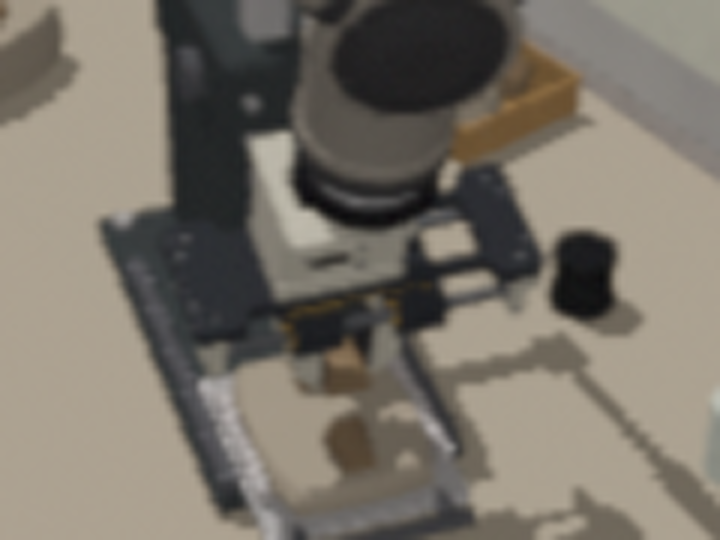

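View pics/dt.png

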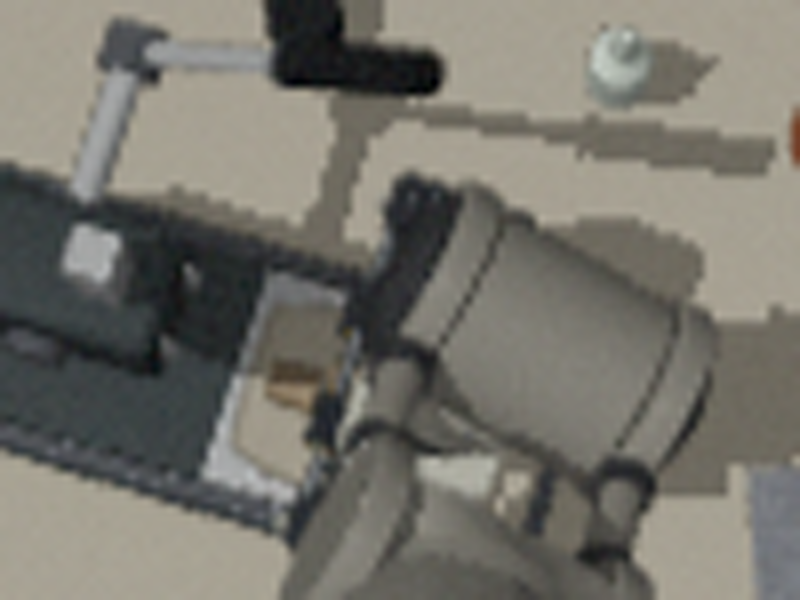

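```bash
python3 - <<'E'
from h import *
from fit import W
import json
p=json.load(open("press.json"));s=load("ds");t=load("dt")
hs=cv2.cvtColor(s["img"],cv2.COLOR_RGB2HSV)
q=(190,150,310,240);im=cv2.resize(s["img"][150:240,190:310,::-1],None,fx=6,fy=6,interpolation=cv2.INTER_CUBIC)
def dr(P,col):
    u=proj(s,P)[0];cv2.circle(im,(int((u[0]-190+.5)*6-.5),int((u[1]-150+.5)*6-.5)),2,col,-1)
def bar(x0,x1,zb,off,col):
    for x in(x0,x1):
        for y,z in((-.0125,0),(.0125,0),(-.0125,.009),(.0125,.009),(-.006,.016),(.006,.016)):dr(W((off[0],off[1],off[2],0),(x,y,zb+z,0)),col)
seat=(*W(p,(0,0,0,1))[:2],p[2])
print(seat)
bar(-.050,-.023,.04,seat,(0,255,0));bar(.023,.05,.04,seat,(0,255,0))
bar(-.02,.02,.0732,(.572,.0073,np.radians(73.2)),(0,0,255))
cv2.imwrite("pics/ov.png",im)
E
```

```text
(np.float64(0.5720491657579478), np.float64(0.007124097823615061), 1.279858360264126)
```

View pics/ov.png

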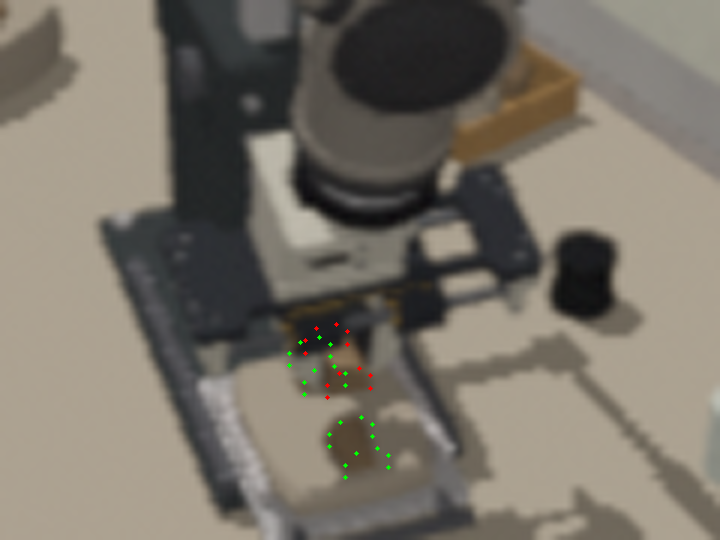

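```bash
python3 - <<'E'
from h import *
s=load("ds")
crop(s,232,200,264,236,16,"pics/z4.png")
E
```

```text
(no output)
```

View pics/z4.png

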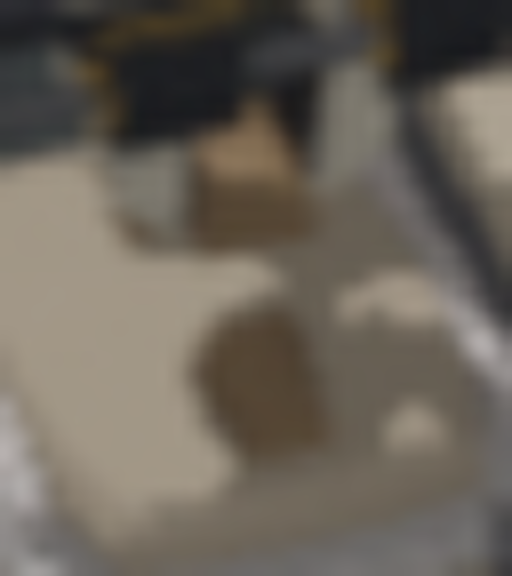

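```bash
cat > ov.py <<'E'
from h import *
from fit import W
import json,sys
p=json.load(open("press.json"))
def overlay(c,box,k,items,out):
    x0,y0,x1,y1=box
    im=cv2.resize(c["img"][y0:y1,x0:x1,::-1],None,fx=k,fy=k,interpolation=cv2.INTER_CUBIC)
    def px(P):
        u=proj(c,P)[0];return (int((u[0]-x0+.5)*k-.5),int((u[1]-y0+.5)*k-.5))
    prof=((-.0125,0),(-.0125,.009),(-.006,.016),(.006,.016),(.0125,.009),(.0125,0))
    for xa,xb,zb,off,col in items:
        A=[px(W((*off,0),(xa,y,zb+z,0))) for y,z in prof];B=[px(W((*off,0),(xb,y,zb+z,0))) for y,z in prof]
        cv2.polylines(im,[np.array(A)],True,col,1);cv2.polylines(im,[np.array(B)],True,col,1)
        for a,b in zip(A,B):cv2.line(im,a,b,col,1)
    cv2.imwrite(out,im)
seat=(*W(p,(0,0,0,1))[:2],p[2])
st=lambda off,col=(0,255,0):[(-.05,-.023,.04,off,col),(.023,.05,.04,off,col)]
E
python3 - <<'E'
from ov import *
overlay(load("ds"),(232,200,264,236),16,st(seat)+[(-.02,.02,.074,(.572,.0073,np.radians(73.2)),(0,0,255))],"pics/z5.png")
overlay(load("top0"),(225,178,265,202),16,st(seat),"pics/z6.png")
E
```

```text
(no output)
```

View pics/z5.png

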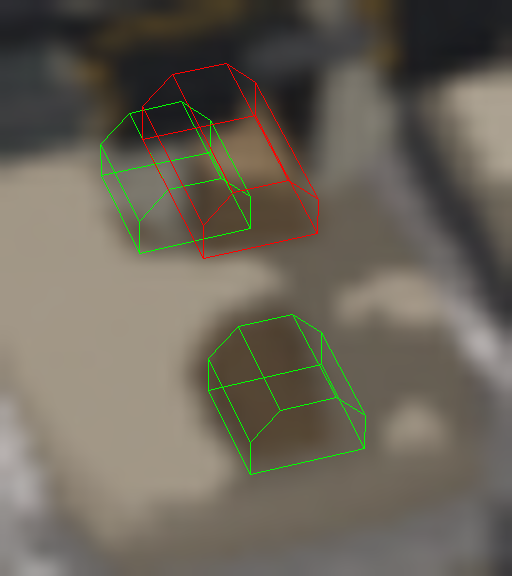

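View pics/z6.png

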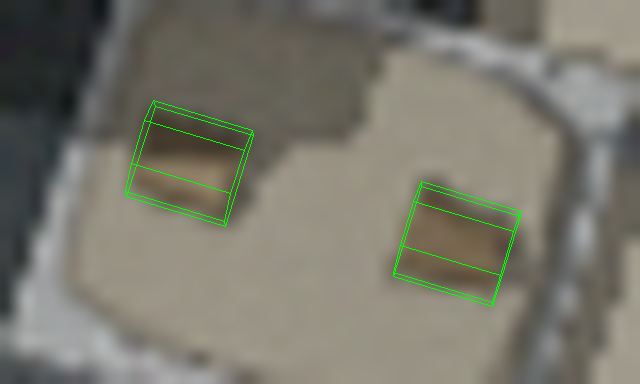

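Overlaid models show that the chip and the front stump have about the same projection bias in the side view (+12,+6 at 16x). The relative placement agrees, so I'll lower it partway and check again.

jog_arm:
  series:
    - [-1, [-0.0026, 0, 0.0097], [0, 0, 0]]
    - [-1, [-0.0041, 0, 0.0155], [0, 0, 0]]
    - [-1, [-0.0054, 0, 0.02], [0, 0, 0]]
    - [-1, [-0.0065, 0, 0.0243], [0, 0, 0]]
    - [-1, [-0.0065, 0, 0.0243], [0, 0, 0]]

```text
time: 6.73
tool_pos: [0.5711, 0.0089, 0.05]
tool_rot: [-3.141, -0.263, 1.28]
contact_force: [-0.5, 0.3, -1.3]
opening: 0.0251
```

```bash
python3 snap.py e "dict(t=(200,140,300,215),s=(232,200,264,236))"; python3 go.py .5717 .0075 .043 73.2 15;python3 - <<'E'
from ov import *
overlay(load("es"),(222,190,270,236),13,[],"pics/z7.png")
E
```

```text
[0.5717, 0.0075, 0.043, 73.2, 15.0] ([-0.0033, 0.0006, 0.0072], [-0.0005, -0.0008, 0.0025])
now 6.8333 [0.57150485 0.00891133 0.05079106] [179.99238536 -15.04550959  73.35060937] [-0.50944554  0.07550795 -0.24051646] 0.02479189730338768
```

View pics/z7.png

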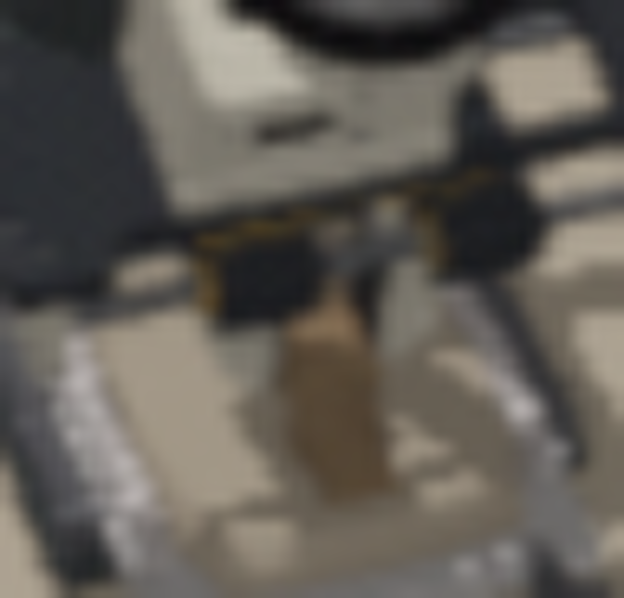

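The chip looks in line with the front stump (seam near (335,400) in the crop) and there's no contact yet. I'll lower it the last few mm.

jog_arm:
  series:
    - [-1, [-0.0018, 0, 0.003], [0, 0, 0]]
    - [-1, [-0.0023, 0, 0.0048], [0, 0, 0]]
    - [-1, [-0.0027, 0, 0.006], [0, 0, 0]]
    - [-1, [-0.0028, 0, 0.0068], [0, 0, 0]]
    - [-1, [-0.003, 0, 0.0075], [0, 0, 0]]
    - [-1, [-0.003, 0, 0.0075], [0, 0, 0]]

```text
time: 7.33
tool_pos: [0.5716, 0.0082, 0.0436]
tool_rot: [3.14, -0.263, 1.281]
contact_force: [-0.6, 1.4, 4.0]
opening: 0.0249
```

```bash
python3 go.py .5717 .0075 .043 73.2 15
```

```text
[0.5717, 0.0075, 0.043, 73.2, 15.0] ([-0.0007, 0.0003, 0.0005], [0.0005, -0.0013, 0.0029])
now 7.3333 [0.57159166 0.00816454 0.04362958] [179.92748259 -15.07644953  73.37488165] [-0.64857432  1.44166626  3.99290553] 0.024858367133696494
```

Touchdown reads 4 N upward. Releasing.

jog_arm:
  series:
    - [-0.4, [0, 0, 0], [0, 0, 0]]
    - [-0.4, [0, 0, 0], [0, 0, 0]]
    - [-0.15, [0, 0, 0], [0, 0, 0]]
    - [-0.15, [0, 0, 0], [0, 0, 0]]
    - [-0.1, [0, 0, 0], [0, 0, 0]]
    - [-0.1, [0.003, 0, -0.01], [0, 0, 0]]
    - [-0.1, [0.008, 0, -0.029], [0, 0, 0]]
    - [-0.1, [-0.008, 0, -0.06], [0, 0, 0]]
    - [-0.1, [-0.04, 0, -0.1], [0, 0, 0]]
    - [-0.1, [-0.07, 0, -0.12], [0, 0, 0]]
    - [-0.1, [-0.11, 0, -0.13], [0, 0, 0]]
    - [-0.1, [-0.11, 0, -0.13], [0, 0, 0]]

```text
time: 8.33
tool_pos: [0.5309, -0.1324, 0.1421]
tool_rot: [3.136, -0.259, 1.277]
contact_force: [0.0, 0.5, 0.9]
opening: 0.0413
```

```bash
python3 snap.py f "dict(t=(220,170,280,210),s=(220,190,280,240))"; python3 go.py .5717 .0075 .043 73.2 15;
```

```text
[0.5717, 0.0075, 0.043, 73.2, 15.0] ([0.111, -0.0005, 0.1311], [0.0019, -0.0007, -0.0006])
now 8.4333 [ 0.53106253 -0.12773857  0.14083052] [179.90129465 -15.04246027  73.16558011] [-0.06560538  0.12933623 -0.09634946] 0.0416646280020114
```

View pics/ft.png

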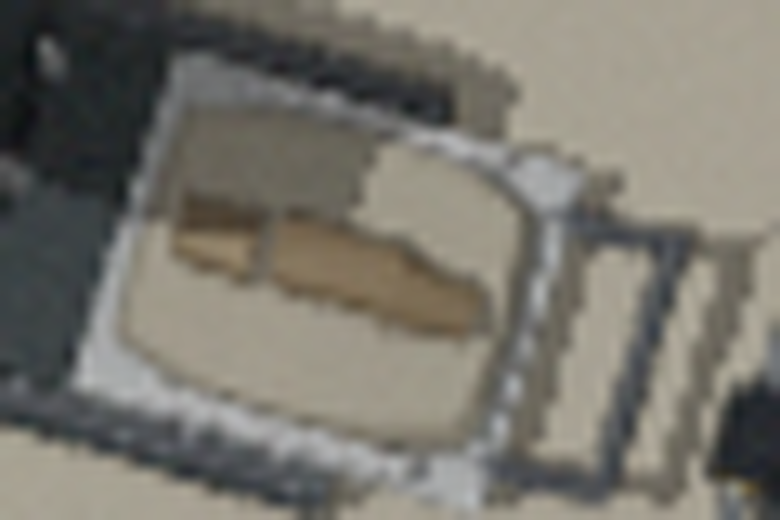

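View pics/fs.png

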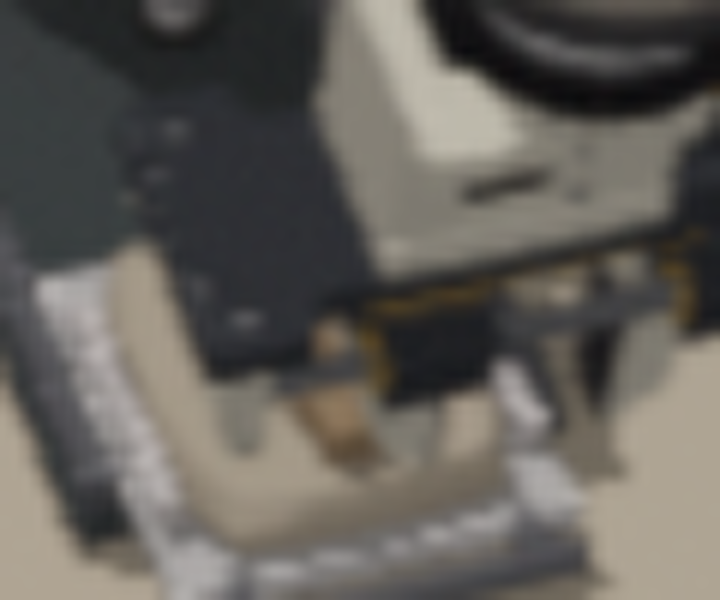

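```bash
python3 - <<'E'
from ov import *
a=np.radians(73.3);c=(.5716,.0080,a)
f=load("ft")
overlay(f,(225,178,265,202),18,st(seat)+[(-.02,.02,.04,c,(0,0,255))],"pics/z8.png")
overlay(f,(225,178,265,202),18,[],"pics/z9.png")
E
```

```text
(no output)
```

View pics/z8.png

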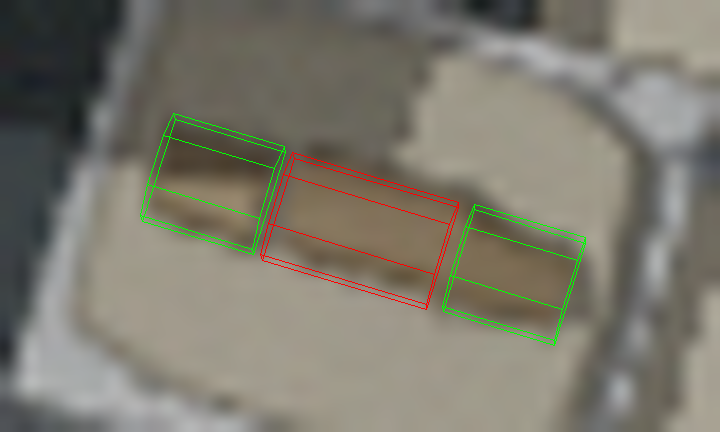

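View pics/z9.png

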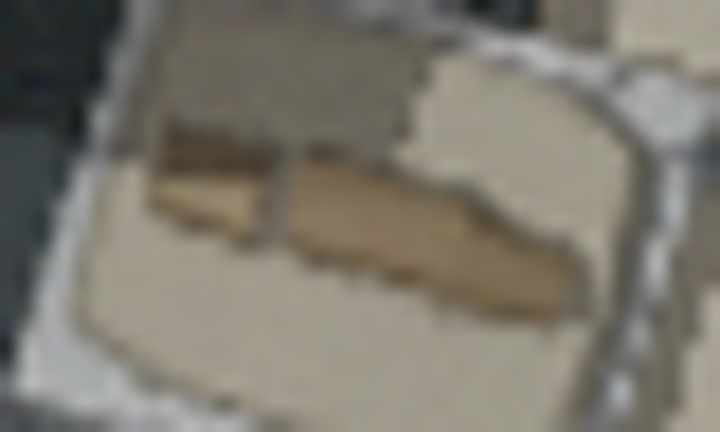

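```bash
cat > q.py <<'E'
from ov import *
def sat(c): 
    i=c["img"].astype(float);return i[...,0]-i[...,2]   # R-B, linear-ish
def back(c,u,v,z):
    K=c["camera_matrix"];T=c["T"];d=np.stack([(u-K[0,2])/K[0,0],(v-K[1,2])/K[1,1],np.ones_like(u)],-1)@T[:3,:3].T
    return T[:3,3]+d*((z-T[2,3])/d[...,2])[...,None]
def loc(P):
    a=p[2];d=P[...,:2]-np.array(seat[:2]);return np.stack([d@[np.cos(a),np.sin(a)],d@[-np.sin(a),np.cos(a)]],-1)*1000
def prof(c,box=(225,178,268,204),z=.050,norm=True):
    x0,y0,x1,y1=box;v,u=np.mgrid[y0:y1,x0:x1].astype(float)
    L=loc(back(c,u,v,z));i=c["img"][y0:y1,x0:x1].astype(float)
    s=(i[...,0]-i[...,2])/i.sum(-1)
    return L,s
if __name__=="__main__":
    n=sys.argv[1]
    L0,s0=prof(load("top0"));L,s=prof(load(n))
    print("rock",np.median(s0))
    w=np.clip(s0-.085,0,.1)
    for nm,lo,hi in(("rear",15,60),("front",-60,-15)):
        m=(L0[...,0]>lo)&(L0[...,0]<hi)&(abs(L0[...,1])<20);ww=w*m;print(nm,(L0*ww[...,None]).sum((0,1))/ww.sum(),ww.sum())
    d=np.clip(s-s0-.02,0,.1);m=(abs(L[...,0])<32)&(abs(L[...,1])<20);ww=d*m;c0=(L*ww[...,None]).sum((0,1))/ww.sum()
    X=L-c0;C=np.einsum('ij,ija,ijb->ab',ww,X,X)/ww.sum();e,V=np.linalg.eigh(C)
    print("chip",c0,np.sqrt(12*e),np.degrees(np.arctan(V[1,1]/V[0,1])))
E
python3 q.py ft
```

```text
rock 0.044284743546736165
rear [37.10879707  0.33678462] 1.064227260818048
front [-35.65972349   1.10553562] 1.2199041824927794
chip [-1.91750016 -1.30885158] [24.15800791 39.44334531] -2.914540376169336
```

The top view shows the chip in the gap but about 2.6 mm towards the front stump and about 2 mm sideways. I'll re-grip it and nudge it by that much.

jog_arm:
  series:
    - [-0.1, [0.04, 0, 0.01], [0, 0, 0]]
    - [-0.1, [0.07, 0, 0.03], [0, 0, 0]]
    - [-0.1, [0.102, 0, 0.07], [0, 0, 0]]
    - [-0.1, [0.118, 0, 0.101], [0, 0, 0]]
    - [-0.1, [0.113, 0, 0.12], [0, 0, 0]]
    - [-0.1, [0.11, 0, 0.13], [0, 0, 0]]
    - [-0.1, [0.11, 0, 0.13], [0, 0, 0]]
    - [-0.3, [0.11, 0, 0.13], [0, 0, 0]]
    - [-1, [0.11, 0, 0.13], [0, 0, 0]]
    - [-1, [0.11, 0, 0.13], [0, 0, 0]]
    - [-1, [0.11, 0, 0.13], [0, 0, 0]]
    - [-1, [0.11, 0, 0.13], [0, 0, 0]]

```text
time: 9.43
tool_pos: [0.5717, 0.0079, 0.0435]
tool_rot: [3.14, -0.263, 1.28]
contact_force: [0.2, 0.3, 1.4]
opening: 0.0243
```

```bash
python3 go.py .5717 .0075 .043 73.2 15
```

```text
[0.5717, 0.0075, 0.043, 73.2, 15.0] ([-0.0005, 0.0001, 0.0004], [0.0008, -0.0012, 0.0023])
now 9.4333 [0.57168923 0.00786117 0.0434957 ] [179.91700379 -15.06823784  73.33781074] [0.24334246 0.29978506 1.38018596] 0.024311536513035973
```

jog_arm:
  series:
    - [-1, [0.0005, 0, -0.0019], [0, 0, 0]]
    - [-1, [0.0005, 0, -0.0019], [0, 0, 0]]
    - [-1, [0.003, -0.002, -0.0012], [0, 0, 0]]
    - [-1, [0.003, -0.002, -0.0012], [0, 0, 0]]
    - [-1, [0.0025, -0.002, 0.0009], [0, 0, 0]]
    - [-1, [0.0025, -0.002, 0.0009], [0, 0, 0]]
    - [-0.4, [0.0025, -0.002, 0.0007], [0, 0, 0]]
    - [-0.4, [0.0025, -0.002, 0.0007], [0, 0, 0]]
    - [-0.15, [0.0025, -0.002, 0.0007], [0, 0, 0]]
    - [-0.15, [0.0025, -0.002, 0.0007], [0, 0, 0]]
    - [-0.1, [0.0025, -0.002, 0.0007], [0, 0, 0]]
    - [-0.1, [0.006, -0.002, -0.01], [0, 0, 0]]

```text
time: 10.43
tool_pos: [0.5691, 0.0119, 0.0528]
tool_rot: [-3.138, -0.262, 1.279]
contact_force: [-0.2, -1.3, -0.5]
opening: 0.0411
```

jog_arm:
  series:
    - [-0.1, [0.005, 0, -0.019], [0, 0, 0]]
    - [-0.1, [-0.008, 0, -0.05], [0, 0, 0]]
    - [-0.1, [-0.04, 0, -0.09], [0, 0, 0]]
    - [-0.1, [-0.07, 0, -0.11], [0, 0, 0]]
    - [-0.5, [-0.11, 0, -0.12], [0, 0, 0]]
    - [-1, [-0.14, 0, -0.12], [0, 0, 0]]
    - [-1, [-0.14, 0, -0.12], [0, 0, 0]]
    - [-1, [-0.14, 0, -0.12], [0, 0, 0]]

```text
time: 11.1
tool_pos: [0.5223, -0.1491, 0.1343]
tool_rot: [3.141, -0.263, 1.277]
contact_force: [-0.2, -0.1, -0.1]
opening: 0.0191
```

```bash
python3 snap.py g "dict(t=(220,170,280,210),s=(220,190,280,240))"; python3 q.py gt; python3 - <<'E'
from ov import *
overlay(load("gt"),(225,178,265,202),18,[],"pics/z10.png")
E
python3 go.py .5277 -.1405 .06 73.2 15  .5277 -.1405 .026 73.2 15
```

```text
rock 0.044284743546736165
rear [37.10879707  0.33678462] 1.064227260818048
front [-35.65972349   1.10553562] 1.2199041824927794
chip [0.50668544 0.82396755] [24.32639665 40.99768747] -4.726139444031335
[0.5277, -0.1405, 0.06, 73.2, 15.0] ([-0.012, 0.0027, 0.0737], [0.0001, -0.0014, 0.0026])
[0.5277, -0.1405, 0.026, 73.2, 15.0] ([-0.0208, 0.0027, 0.1065], [0.0001, -0.0014, 0.0026])
now 11.2 [ 0.52284339 -0.14701207  0.13426203] [179.95300057 -15.08190118  73.35437153] [ 0.19188042  0.39375435 -0.02168573] 0.011260848844802634
```

View pics/z10.png

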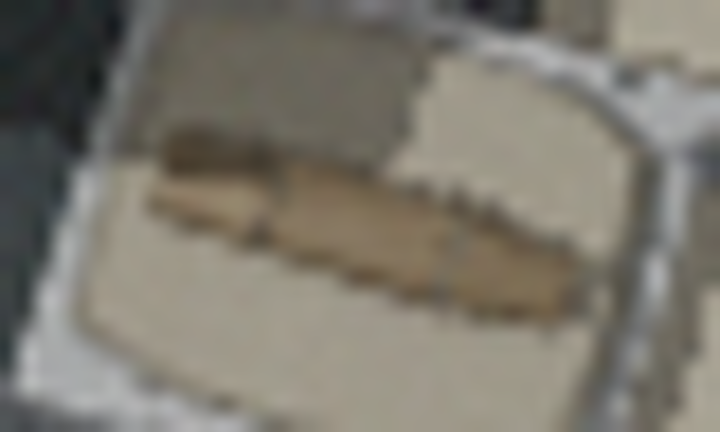

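View pics/gs.png

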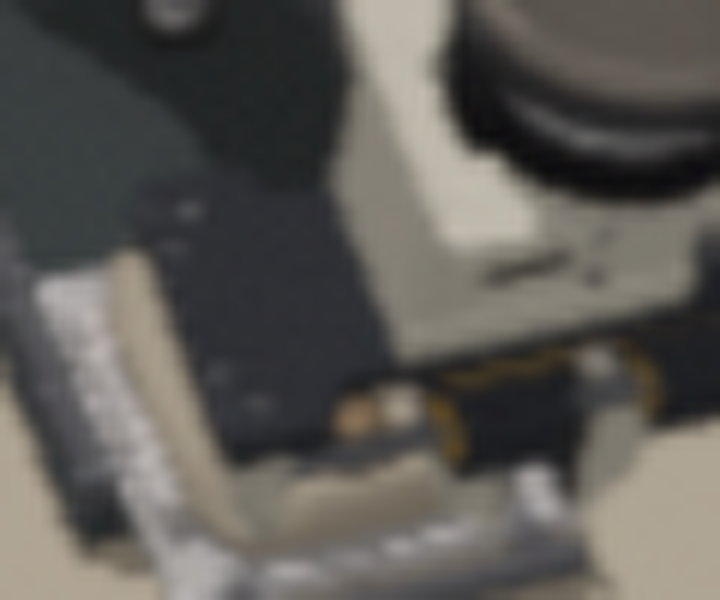

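The chip is now centred in the gap, at (0.5, 0.8) mm against a stump midpoint of (0.7, 0.7), with a small seam on each side in the top crop. Next I'll push the table home with closed fingers.

jog_arm:
  series:
    - [-1, [-0.012, 0.003, 0.074], [0, 0, 0]]
    - [-1, [-0.012, 0.003, 0.074], [0, 0, 0]]
    - [-1, [-0.012, 0.003, 0.074], [0, 0, 0]]
    - [-1, [-0.021, 0.003, 0.1065], [0, 0, 0]]
    - [-1, [-0.021, 0.003, 0.1065], [0, 0, 0]]
    - [-1, [-0.021, 0.003, 0.1065], [0, 0, 0]]

```text
time: 11.7
tool_pos: [0.5276, -0.1403, 0.0261]
tool_rot: [-3.14, -0.264, 1.281]
contact_force: [0.5, 0.4, 0.3]
opening: 0.0004
```

```bash
python3 snap.py i "dict(t=(220,170,320,240),s=(200,200,300,275))"; python3 go.py .5377 -.1072 .026 73.2 15  .568 -.0085 .026 73.2 15
```

```text
[0.5377, -0.1072, 0.026, 73.2, 15.0] ([0.0337, -0.0014, 0.0108], [0.0023, -0.0007, 0.0039])
[0.568, -0.0085, 0.026, 73.2, 15.0] ([0.1334, -0.0006, 0.0376], [0.0023, -0.0007, 0.0039])
now 11.8 [ 0.52890861 -0.14149653  0.02769268] [179.80834828 -15.03975441  73.4335797 ] [ 0.62984337  0.23786688 -0.37014733] 0.0002814482811371499
```

View pics/is.png

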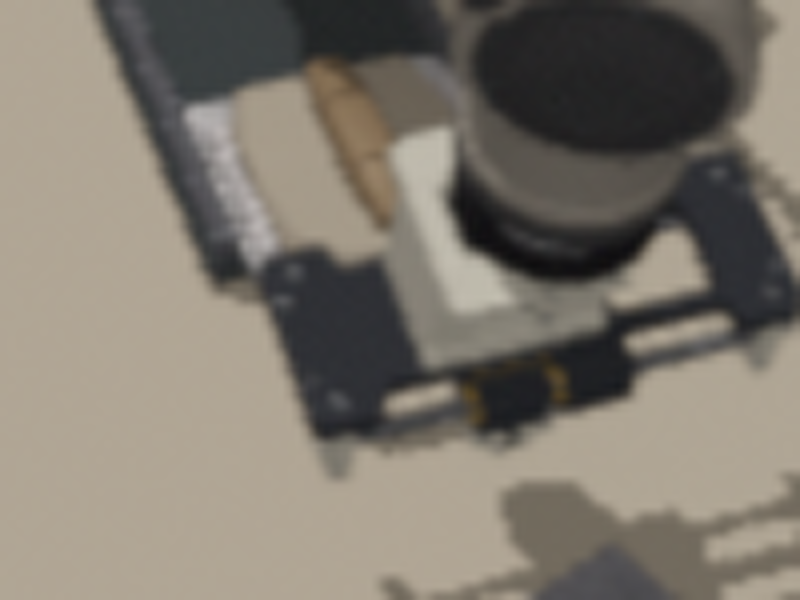

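jog_arm:
  series:
    - [-1, [0.0193, 0, 0.0052], [0, 0, 0]]
    - [-1, [0.029, 0, 0.0078], [0, 0, 0]]
    - [-1, [0.0338, 0, 0.0091], [0, 0, 0]]
    - [-1, [0.0386, 0, 0.0104], [0, 0, 0]]
    - [-1, [0.0435, 0, 0.0117], [0, 0, 0]]
    - [-1, [0.0502, 0, 0.0135], [0, 0, 0]]
    - [-1, [0.058, 0, 0.0155], [0, 0, 0]]
    - [-1, [0.0676, 0, 0.0181], [0, 0, 0]]
    - [-1, [0.0773, 0, 0.0207], [0, 0, 0]]
    - [-1, [0.087, 0, 0.0233], [0, 0, 0]]
    - [-1, [0.0966, 0, 0.0259], [0, 0, 0]]
    - [-1, [0.1063, 0, 0.0285], [0, 0, 0]]

```text
time: 12.8
tool_pos: [0.5599, -0.0351, 0.0256]
tool_rot: [3.14, -0.263, 1.281]
contact_force: [0.9, -4.8, -0.2]
opening: 0.0006
```

```bash
python3 snap.py j "dict(t=(200,150,300,225),s=(190,150,310,240))"; python3 go.py .5755 .0177 .027 73.2 15;python3 -c "print(1)"
```

```text
[0.5755, 0.0177, 0.027, 73.2, 15.0] ([0.0524, 0.0013, 0.0125], [-0.0023, -0.0021, 0.0043])
now 12.9 [ 0.55898012 -0.03355857  0.02544945] [-179.93552331  -15.12283412   73.45575869] [-0.64234832 -0.01436446 -0.68213166] 0.00023076698386838076
1
```

View pics/js.png

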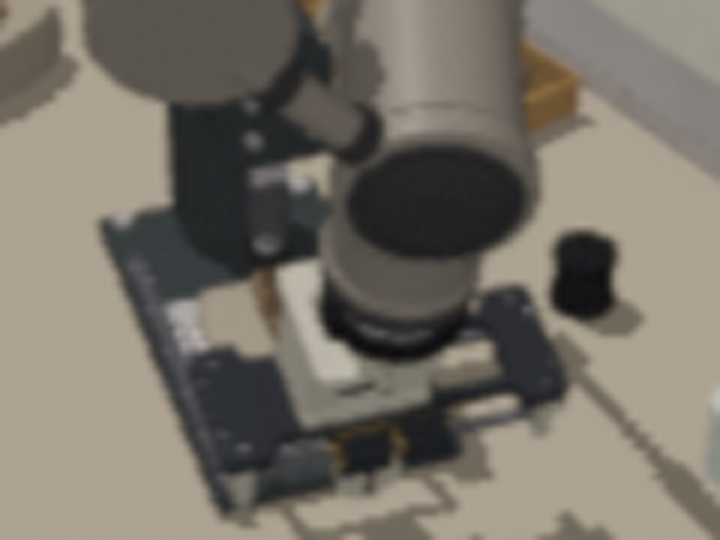

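View pics/jt.png

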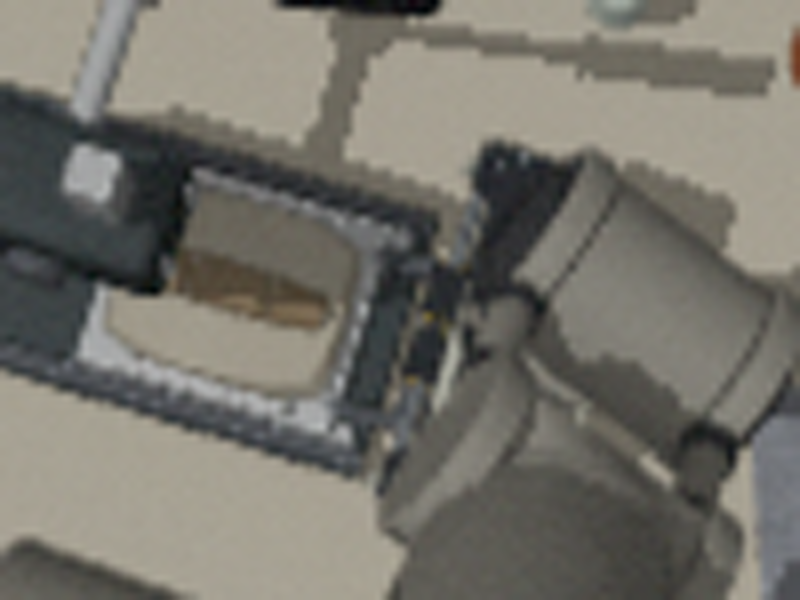

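The table is sliding normally and the bone is still in line; about 50 mm is left.

jog_arm:
  series:
    - [-1, [0.0068, 0, 0.0018], [0, 0, 0]]
    - [-1, [0.0145, 0, 0.0039], [0, 0, 0]]
    - [-1, [0.0232, 0, 0.0062], [0, 0, 0]]
    - [-1, [0.031, 0, 0.0083], [0, 0, 0]]
    - [-1, [0.0367, 0, 0.0098], [0, 0, 0]]
    - [-1, [0.0406, 0, 0.0109], [0, 0, 0]]

```text
time: 13.4
tool_pos: [0.571, 0.0053, 0.0253]
tool_rot: [-3.141, -0.263, 1.281]
contact_force: [-3.4, -2.7, -1.4]
opening: -0.0
```

jog_arm:
  series:
    - [-1, [0.0019, 0, 0.0005], [0, 0, 0]]
    - [-1, [0.0039, 0, 0.001], [0, 0, 0]]

```text
time: 13.57
tool_pos: [0.5721, 0.0085, 0.0254]
tool_rot: [-3.141, -0.263, 1.281]
contact_force: [-3.3, -1.9, -2.2]
opening: 0.0005
```

jog_arm:
  series:
    - [-1, [0.0019, 0, 0.0005], [0, 0, 0]]
    - [-1, [0.0029, 0, 0.0008], [0, 0, 0]]

```text
time: 13.73
tool_pos: [0.5733, 0.011, 0.0256]
tool_rot: [3.141, -0.263, 1.28]
contact_force: [-3.7, -3.2, -2.2]
opening: 0.0005
```

jog_arm:
  series:
    - [-1, [0.0015, 0, 0.0004], [0, 0, 0]]
    - [-1, [0.0029, 0, 0.0008], [0, 0, 0]]
    - [-1, [0.0029, 0, 0.0008], [0, 0, 0]]

```text
time: 13.98
tool_pos: [0.5736, 0.0117, 0.0256]
tool_rot: [3.141, -0.26, 1.281]
contact_force: [-8.9, -13.3, 0.9]
opening: 0.0001
```

jog_arm:
  series:
    - [-1, [0.001, 0, 0.0003], [0, 0, 0]]
    - [-1, [0.0019, 0, 0.0005], [0, 0, 0]]
    - [-1, [0.0019, 0, 0.0005], [0, 0, 0]]

```text
time: 14.23
tool_pos: [0.5736, 0.0117, 0.0256]
tool_rot: [3.141, -0.257, 1.281]
contact_force: [-13.6, -21.3, 4.3]
opening: 0.0005
```

jog_arm:
  series:
    - [-1, [0.001, 0, 0.0003], [0, 0, 0]]
    - [-1, [0.0019, 0, 0.0005], [0, 0, 0]]
    - [-1, [0.0019, 0, 0.0005], [0, 0, 0]]

```text
time: 14.48
tool_pos: [0.5737, 0.0118, 0.0256]
tool_rot: [3.141, -0.255, 1.281]
contact_force: [-17.7, -30.2, 7.9]
opening: 0.0006
```

It's against the stop: the force rises with no motion. Backing off and checking.

jog_arm:
  series:
    - [-1, [-0.006, 0, -0.0016], [0, 0, 0]]
    - [-1, [-0.024, 0, -0.0065], [0, 0, 0]]
    - [-1, [-0.048, 0, -0.013], [0, 0, 0]]
    - [-1, [-0.077, 0, -0.0207], [0, 0, 0]]
    - [-1, [-0.077, 0, -0.04], [0, 0, 0]]
    - [-1, [-0.09, 0, -0.08], [0, 0, 0]]
    - [-1, [-0.1, 0, -0.12], [0, 0, 0]]
    - [-1, [-0.1, 0, -0.16], [0, 0, 0]]
    - [-1, [-0.12, 0.03, -0.2], [0, 0, 0]]
    - [-1, [-0.12, 0.03, -0.23], [0, 0, 0]]
    - [-1, [-0.12, 0.03, -0.25], [0, 0, 0]]

```text
time: 15.4
tool_pos: [0.5546, -0.1673, 0.241]
tool_rot: [3.131, -0.261, 1.28]
contact_force: [0.2, 0.3, 0.8]
opening: 0.0003
```

```bash
python3 snap.py k "dict(t=(180,135,280,210),s=(190,130,290,230))"; python3 go.py .60 -.05 .37 73.2 0
```

```text
[0.6, -0.05, 0.37, 73.2, 0.0] ([0.1536, 0.0114, -0.0925], [0.0113, -0.2612, 0.0021])
now 15.5 [ 0.55454244 -0.16633589  0.24080128] [179.32314766 -14.96422087  73.40869214] [0.92675919 0.12194357 0.10312433] 0.00031138278670267216
```

View pics/ks.png

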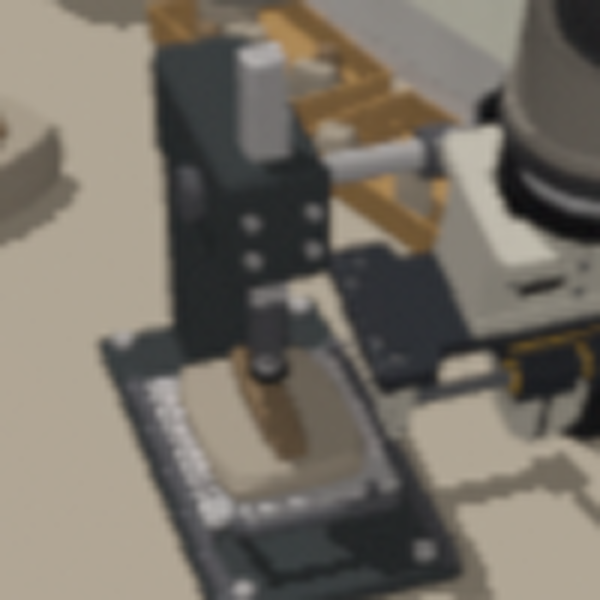

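View pics/kt.png

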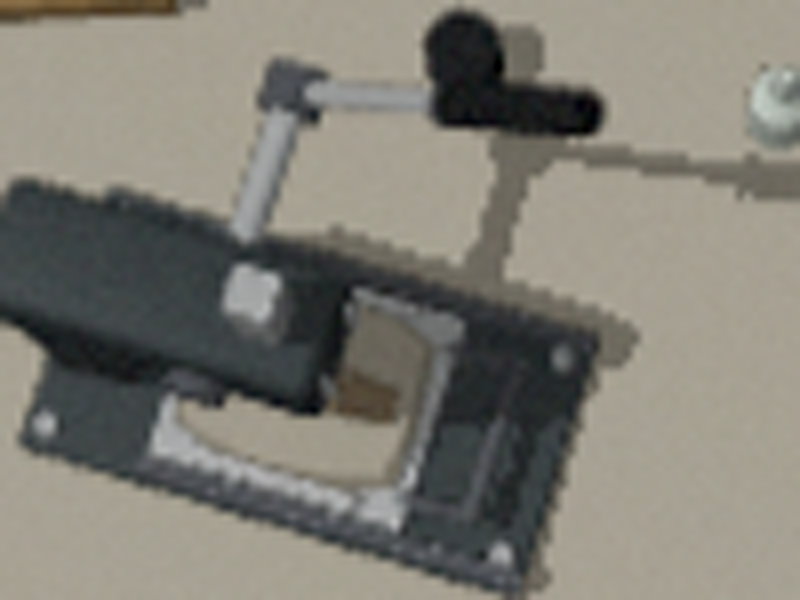

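The table is home (bar at (490,440) in the top crop) with the foot right over the bone at (268,370) in the side crop. Now the lever: go above the grip first.

```bash
python3 go.py .5545 -.1665 .37 73.2 5  .66 -.08 .38 73.2 0 .6897 .0084 .35 73.2 0
```

```text
[0.5545, -0.1665, 0.37, 73.2, 5.0] ([0.0332, 0.0015, -0.1249], [0.0112, -0.1739, 0.0026])
[0.66, -0.08, 0.38, 73.2, 0.0] ([0.145, 0.0777, -0.1044], [0.0113, -0.2612, 0.0021])
[0.6897, 0.0084, 0.35, 73.2, 0.0] ([0.2273, 0.0802, -0.0513], [0.0113, -0.2612, 0.0021])
now 15.5 [ 0.55454244 -0.16633589  0.24080128] [179.32314766 -14.96422087  73.40869214] [0.92675919 0.12194357 0.10312433] 0.00031138278670267216
```

jog_arm:
  series:
    - [-1, [0.033, 0.001, -0.125], [0.011, -0.174, 0.003]]
    - [-1, [0.033, 0.001, -0.125], [0.011, -0.174, 0.003]]
    - [-1, [0.033, 0.001, -0.125], [0.011, -0.174, 0.003]]
    - [-1, [0.033, 0.001, -0.125], [0.011, -0.174, 0.003]]
    - [-1, [0.145, 0.078, -0.104], [0.011, -0.261, 0.002]]
    - [-1, [0.145, 0.078, -0.104], [0.011, -0.261, 0.002]]
    - [-1, [0.145, 0.078, -0.104], [0.011, -0.261, 0.002]]
    - [-1, [0.145, 0.078, -0.104], [0.011, -0.261, 0.002]]
    - [-1, [0.227, 0.08, -0.051], [0.011, -0.261, 0.002]]
    - [-1, [0.227, 0.08, -0.051], [0.011, -0.261, 0.002]]
    - [-1, [0.227, 0.08, -0.051], [0.011, -0.261, 0.002]]
    - [-1, [0.227, 0.08, -0.051], [0.011, -0.261, 0.002]]

```text
time: 16.5
tool_pos: [0.6881, 0.015, 0.341]
tool_rot: [-3.127, -0.003, 1.285]
contact_force: [-0.7, 1.1, -0.3]
opening: 0.0007
```

```bash
python3 snap.py l "dict(t=(180,120,280,195),s=(220,90,320,165))"; python3 go.py .6897 .0084 .325 73.2 0
```

```text
[0.6897, 0.0084, 0.325, 73.2, 0.0] ([-0.0018, 0.0027, 0.0185], [-0.011, -0.0016, 0.0036])
now 16.6 [0.68778075 0.01081684 0.34353222] [-1.79368269e+02 -9.14823822e-02  7.34055676e+01] [-0.74904568 -0.59670424 -0.27707658] 0.0004370390196249676
```

View pics/ls.png

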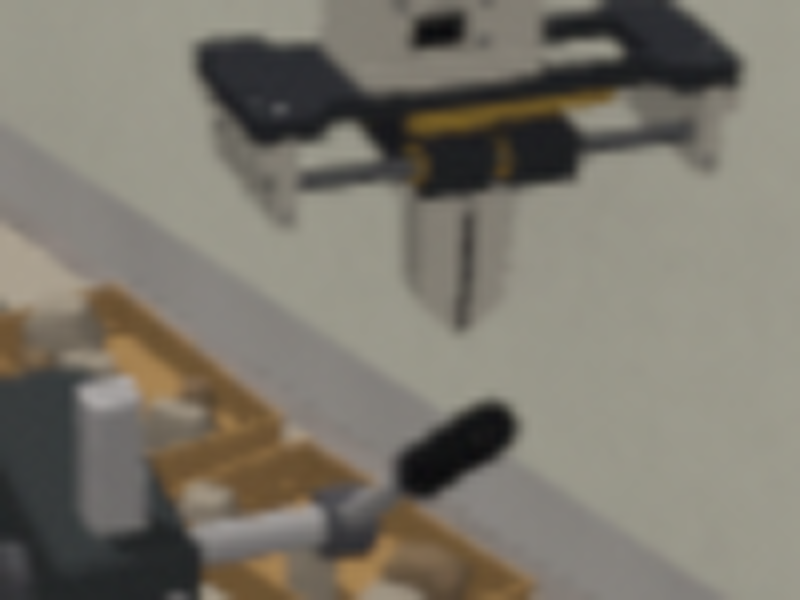

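View pics/lt.png

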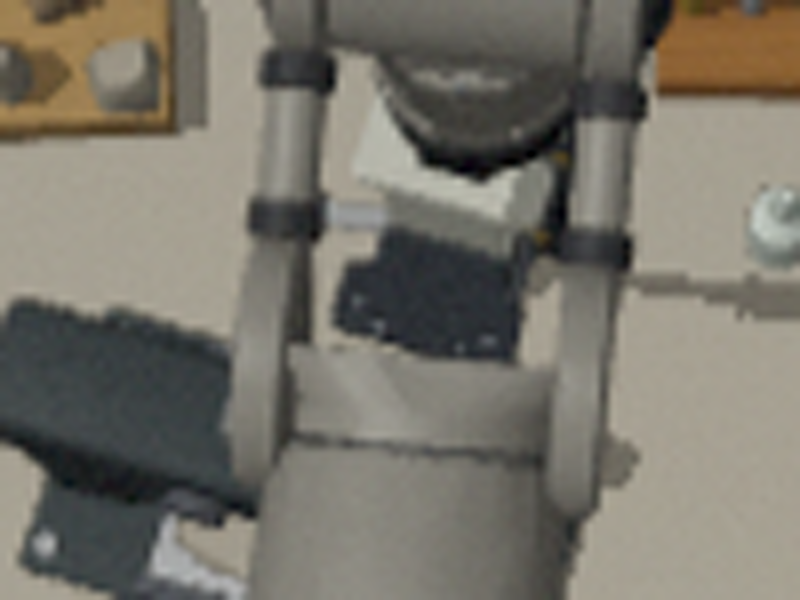

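The side crop shows the shut finger tips taper to a narrow wedge at (460,330), above the grip at (460,450). Pushing the round grip with that could slip off, so I'll grasp the grip instead. The jaw axis is parallel to the lever's hinge, so the lever can pivot in the pads.

```bash
python3 go.py .6897 .0084 .343 73.3 0 .6897 .0084 .275 73.3 0
```

```text
[0.6897, 0.0084, 0.343, 73.3, 0.0] ([-0.0018, 0.0025, 0.0005], [-0.011, -0.0016, 0.0019])
[0.6897, 0.0084, 0.275, 73.3, 0.0] ([-0.0019, 0.0033, 0.0685], [-0.011, -0.0016, 0.0019])
now 16.6 [0.68778075 0.01081684 0.34353222] [-1.79368269e+02 -9.14823822e-02  7.34055676e+01] [-0.74904568 -0.59670424 -0.27707658] 0.0004370390196249676
```

jog_arm:
  series:
    - [0, [-0.002, 0.003, 0], [-0.01, 0, 0.003]]
    - [0, [-0.002, 0.003, 0], [-0.01, 0, 0.003]]
    - [0, [-0.002, 0.003, 0], [-0.01, 0, 0.003]]
    - [0, [-0.002, 0.003, 0.02], [-0.01, 0, 0.003]]
    - [0, [-0.002, 0.003, 0.04], [-0.01, 0, 0.003]]
    - [0, [-0.002, 0.003, 0.04], [-0.01, 0, 0.003]]
    - [0, [-0.002, 0.003, 0.04], [-0.01, 0, 0.003]]
  squeeze: 20

```text
time: 17.18
tool_pos: [0.6892, 0.0068, 0.3039]
tool_rot: [-3.139, -0.001, 1.275]
contact_force: [-0.2, 0.2, 0.3]
opening: 0.0419
```

```bash
python3 snap.py m "dict(t=(180,120,280,195),s=(220,90,320,165))"; python3 go.py .6897 .0084 .275 73.3 0
```

```text
[0.6897, 0.0084, 0.275, 73.3, 0.0] ([0.0011, -0.0008, 0.031], [0.0022, -0.0023, -0.0034])
now 17.2833 [0.69006362 0.0071008  0.30599779] [ 1.79876278e+02 -1.29644294e-01  7.31029031e+01] [ 0.58951137  1.00166095 -0.24786582] 0.045022148810532195
```

View pics/ms.png

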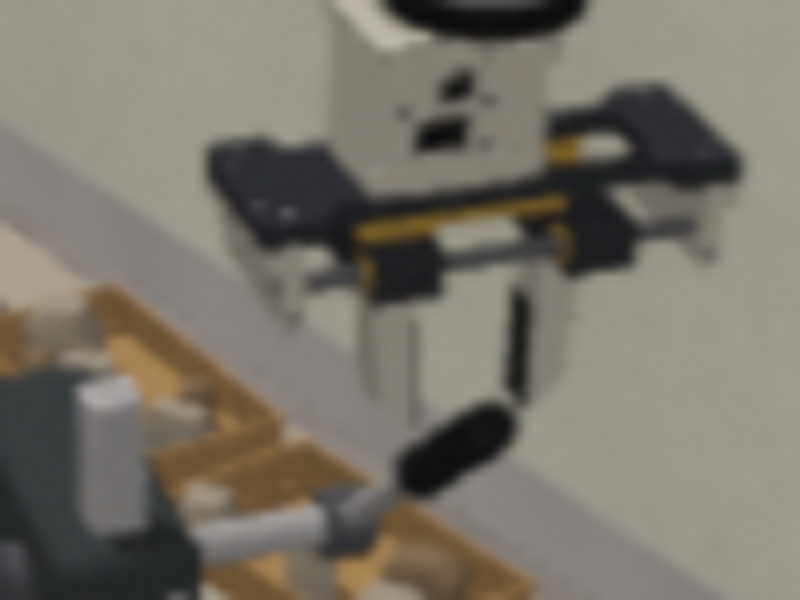

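```bash
python3 - <<'E'
from h import *
s=load("ms")
f=lambda P:(proj(s,P)[0]-[220,90]+.5)*8-.5
print("tcp",f([.6900,.0072,.3055]),"lowered",f([.69,.0075,.287]), "press y +5mm",f([.69-.0048,.0075+.0014,.287]))
E
```

```text
tcp [459.6049307 407.669736 ] lowered [456.57189401 448.42401288] press y +5mm [444.87653202 450.47021095]
```

jog_arm:
  series:
    - [0, [0.001, -0.0015, 0.015], [0, 0, 0]]
    - [0, [0.001, -0.0015, 0.03], [0, 0, 0]]
    - [0, [0.001, -0.0015, 0.031], [0, 0, 0]]
    - [0, [0.001, -0.0015, 0.031], [0, 0, 0]]
    - [-0.3, [0.001, -0.0015, 0.031], [0, 0, 0]]
    - [-0.4, [0.001, -0.0015, 0.031], [0, 0, 0]]
    - [-0.4, [0.001, -0.0015, 0.031], [0, 0, 0]]
    - [-0.4, [0.001, -0.0015, 0.031], [0, 0, 0]]

```text
time: 17.95
tool_pos: [0.6888, 0.0091, 0.2741]
tool_rot: [3.14, -0.002, 1.277]
contact_force: [0.8, 0.4, 0.1]
opening: 0.0281
```

```bash
python3 snap.py n "dict(t=(180,120,280,195),s=(220,90,320,165))"; python3 go.py .6897 .0084 .275 73.3 0
```

```text
[0.6897, 0.0084, 0.275, 73.3, 0.0] ([-0.0003, 0.0012, -0.0013], [0.0004, -0.0019, -0.0028])
now 18.05 [0.68862106 0.00906559 0.27365528] [ 1.79979493e+02 -1.06962105e-01  7.31402636e+01] [0.37499772 0.20966026 0.68691453] 0.027645530462089455
```

View pics/ns.png

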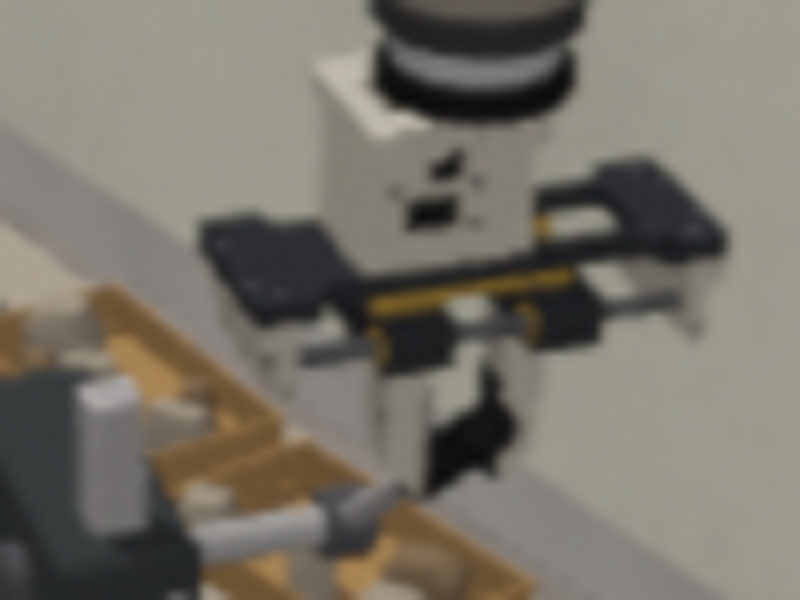

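The grip is between the fingers (opening 28 mm, no side force). Closing on it.

jog_arm:
  series:
    - [-0.48, [0, 0, 0], [0, 0, 0]]
    - [-0.52, [0, 0, 0], [0, 0, 0]]
    - [-0.7, [0, 0, 0], [0, 0, 0]]
    - [-0.7, [0, 0, 0], [0, 0, 0]]
    - [-0.7, [0, 0, 0], [0, 0, 0]]
    - [-0.7, [0, 0, 0], [0, 0, 0]]
  squeeze: 20

```text
time: 18.55
tool_pos: [0.6897, 0.0087, 0.2734]
tool_rot: [3.139, -0.002, 1.276]
contact_force: [5.1, -0.6, -0.9]
opening: 0.0222
```

```bash
python3 go.py .6897 .0084 .275 73.3 0; cat > lev.py <<'E'
import numpy as np
# offsets (mm): forward (press -x) and down vs rest, for lever angle q
for q in (0,.06,.12,.18,.24,.3,.36,.42,.48,.54,.6,.66,.69,.72):
    t=.72-q;print(q,round(155*(np.cos(t)-np.cos(.72)),1),round(155*(np.sin(.72)-np.sin(t)),1))
E
python3 lev.py
```

```text
[0.6897, 0.0084, 0.275, 73.3, 0.0] ([-0.0003, 0.0001, -0.0016], [0.0029, -0.0022, -0.003])
now 18.55 [0.6897016  0.00873582 0.27343887] [ 1.79833542e+02 -1.25112571e-01  7.31299700e+01] [ 5.07645748 -0.63729805 -0.89858207] 0.022224333482871766
0 0.0 0.0
0.06 5.9 7.2
0.12 11.4 14.7
0.18 16.4 22.5
0.24 21.0 30.6
0.3 25.0 39.0
0.36 28.5 47.6
0.42 31.5 56.4
0.48 34.0 65.4
0.54 36.0 74.5
0.6 37.4 83.6
0.66 38.2 92.9
0.69 38.4 97.6
0.72 38.5 102.2
```

jog_arm:
  series:
    - [-0.7, [0, 0.001, 0], [0, 0, 0]]
    - [-0.7, [-0.003, 0.001, 0.0036], [0, 0, 0]]
    - [-0.7, [-0.0059, 0.001, 0.0072], [0, 0, 0]]
    - [-0.7, [-0.0087, 0.001, 0.011], [0, 0, 0]]
    - [-0.7, [-0.0114, 0.001, 0.0147], [0, 0, 0]]
    - [-0.7, [-0.0139, 0.001, 0.0186], [0, 0, 0]]
    - [-0.7, [-0.0164, 0.001, 0.0225], [0, 0, 0]]
    - [-0.7, [-0.0187, 0.001, 0.0265], [0, 0, 0]]
    - [-0.7, [-0.021, 0.001, 0.0306], [0, 0, 0]]
    - [-0.7, [-0.023, 0.001, 0.0348], [0, 0, 0]]
    - [-0.7, [-0.025, 0.001, 0.039], [0, 0, 0]]
    - [-0.7, [-0.025, 0.001, 0.039], [0, 0, 0]]

```text
time: 19.55
tool_pos: [0.6822, -0.016, 0.2334]
tool_rot: [-3.141, -0.001, 1.276]
contact_force: [2.3, -1.1, 4.3]
opening: 0.0227
```

```bash
python3 snap.py o "dict(t=(180,120,280,195),s=(220,110,320,185))"; python3 go.py .6825 -.0155 .235 73.3 0
```

```text
[0.6825, -0.0155, 0.235, 73.3, 0.0] ([0.0002, 0.0001, -0.0007], [0.0003, -0.0013, -0.0033])
now 19.65 [ 0.68230558 -0.01564258  0.23428681] [ 1.79985646e+02 -7.46769267e-02  7.31101983e+01] [ 2.43056982 -1.28249479  5.37851437] 0.022331814056067968
```

View pics/os.png

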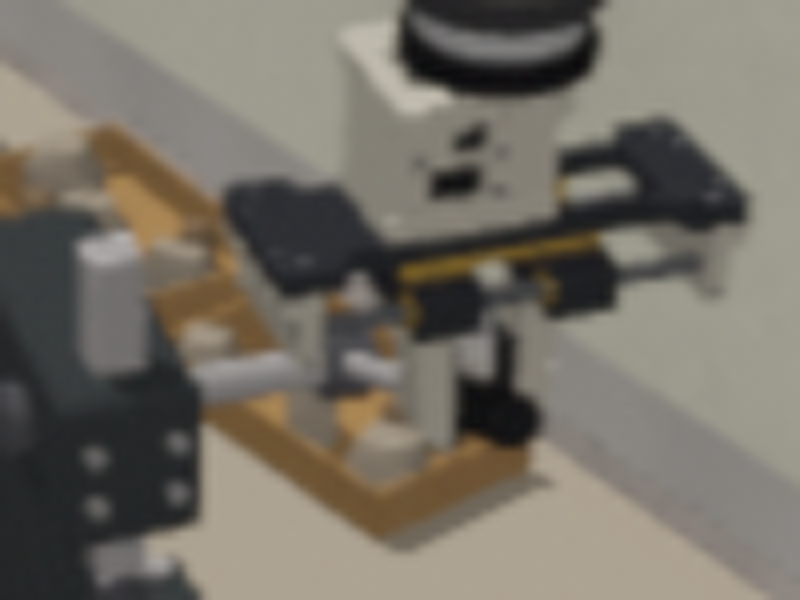

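The lever follows and the force is about 5 N. Continuing to about 0.6 rad.

jog_arm:
  series:
    - [-0.7, [-0.0018, 0.0004, 0.0042], [0, 0, 0]]
    - [-0.7, [-0.0035, 0.0004, 0.0086], [0, 0, 0]]
    - [-0.7, [-0.005, 0.0004, 0.013], [0, 0, 0]]
    - [-0.7, [-0.0065, 0.0004, 0.0174], [0, 0, 0]]
    - [-0.7, [-0.0078, 0.0004, 0.0218], [0, 0, 0]]
    - [-0.7, [-0.009, 0.0004, 0.0264], [0, 0, 0]]
    - [-0.7, [-0.01, 0.0004, 0.031], [0, 0, 0]]
    - [-0.7, [-0.011, 0.0004, 0.0355], [0, 0, 0]]
    - [-0.7, [-0.0118, 0.0004, 0.04], [0, 0, 0]]
    - [-0.7, [-0.0124, 0.0004, 0.0446], [0, 0, 0]]
    - [-0.7, [-0.0124, 0.0004, 0.0446], [0, 0, 0]]

```text
time: 20.57
tool_pos: [0.6787, -0.0274, 0.1893]
tool_rot: [-3.141, -0.001, 1.276]
contact_force: [0.4, -0.6, 7.3]
opening: 0.0224
```

```bash
python3 snap.py r "dict(t=(180,120,280,195),s=(215,130,275,205))"; python3 go.py .679 -.0275 .19 73.3 0
```

```text
[0.679, -0.0275, 0.19, 73.3, 0.0] ([-0.0001, 0.0003, 0.0], [-0.0004, -0.0011, -0.003])
now 20.6667 [ 0.67877526 -0.02736253  0.19000145] [-1.79976613e+02 -6.14218728e-02  7.31279968e+01] [-0.02584509 -1.15503635  7.76424611] 0.02256637913163819
```

View pics/rs.png

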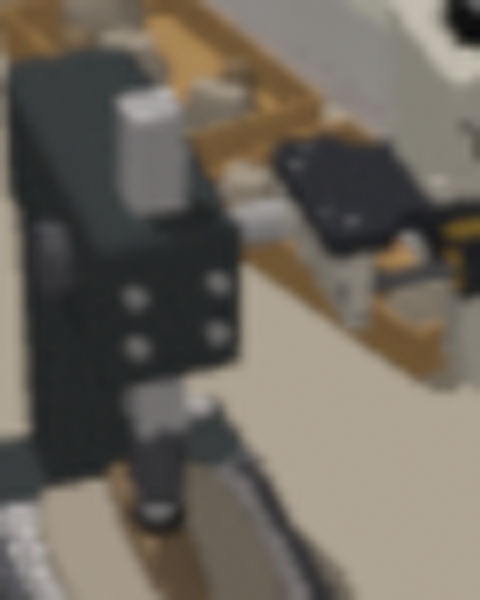

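```bash
cat > ram.py <<'E'
from ov import *
from scipy.ndimage import shift as sh
O=np.array([.6049,.1262])
def rampx(n,ref="ks"):
    a=load(ref)["img"].astype(float);b=load(n)["img"].astype(float)
    c=load(n)
    d=(proj(c,[*O,.285])-proj(c,[*O,.275]))[0]/10  # px per mm up
    # ram top edge: vertical profile over ram columns, patch cols 230..236, rows 134..152
    best=[]
    for mm in np.arange(-2,28,.25):
        s=-d*mm # ram moves down -> +v
        w=np.stack([sh(a[...,k],(s[1],s[0]),order=1) for k in range(3)],-1)
        v0=int(round(136+s[1]))
        P=slice(v0,v0+6);Q=slice(229,238)
        best.append((np.abs(w[P,Q]-b[P,Q]).mean(),mm))
    best.sort();return best[:5],d
if __name__=="__main__":
    for n in sys.argv[1:]:
        r,d=rampx(n);print(n,d,[(round(float(e),2),float(m)) for e,m in r])
E
python3 ram.py ks os rs
python3 - <<'E'
from h import *
for n in("ks","rs"):
    i=load(n)["img"];print(n);print(i[132:150,233].mean(1).round());print(i[168:198,234].mean(1).round());print(i[168:198,235].mean(1).round())
E
```

```text
ks [-0.00488204 -0.26939152] [(0.0, 0.0), (1.03, -0.25), (1.16, 0.25), (2.06, -0.5), (2.31, 0.5)]
os [-0.00488204 -0.26939152] [(6.15, 7.25), (6.26, 7.0), (6.3, 7.5), (6.63, 6.75), (6.89, 7.75)]
rs [-0.00488204 -0.26939152] [(8.02, 14.75), (8.21, 15.0), (8.21, 14.5), (8.64, 14.25), (8.78, 15.25)]
ks
[108. 120. 139. 136. 118. 142. 164. 168. 166. 134. 116. 114. 114. 115.
 114. 113. 114. 113.]
[ 40.  39.  40.  39.  43.  47.  42.  41.  43.  66. 104. 112.  93.  66.
  55.  55.  56.  55.  56.  55.  57.  77.  85.  99.  61.  35.  62.  70.
  72.  74.]
[ 40.  39.  40.  40.  39.  40.  39.  39.  44.  73. 106. 111.  82.  59.
  54.  54.  54.  54.  54.  55.  57.  68.  78.  85.  53.  36.  61.  68.
  69.  69.]
rs
[107. 118. 137. 133. 112. 102.  94.  75.  73. 126. 159. 166. 165. 133.
 114. 111. 112. 111.]
[ 41.  39.  38.  38.  42.  46.  43.  40.  41.  66. 103. 112. 112. 112.
 111. 100.  78.  59.  54.  54.  54.  53.  54.  52.  57.  98.  90.  52.
  45.  83.]
[ 39.  39.  40.  39.  38.  39.  38.  37.  44.  72. 104. 112. 112. 113.
 111.  92.  66.  53.  53.  52.  53.  52.  53.  53.  56.  94.  83.  47.
  42.  64.]
```

Ram-top tracking gives 14.75 mm of travel (0.59 rad), matching my geometry. Next I'll go to about 0.70 rad and look at the foot.

jog_arm:
  series:
    - [-0.7, [-0.0002, 0, 0.0025], [0, 0, 0]]
    - [-0.7, [-0.0004, 0, 0.005], [0, 0, 0]]
    - [-0.7, [-0.0006, 0, 0.0075], [0, 0, 0]]
    - [-0.7, [-0.0008, 0, 0.01], [0, 0, 0]]
    - [-0.7, [-0.001, 0, 0.0125], [0, 0, 0]]
    - [-0.7, [-0.001, 0, 0.0155], [0, 0, 0]]
    - [-0.7, [-0.001, 0, 0.0155], [0, 0, 0]]

```text
time: 21.25
tool_pos: [0.6785, -0.0285, 0.1744]
tool_rot: [-3.141, -0.001, 1.276]
contact_force: [-0.5, -1.4, 8.3]
opening: 0.0222
```

```bash
python3 snap.py u "dict(t=(180,120,280,195),s=(220,160,256,196))"; python3 ram.py us; python3 go.py .679 -.0275 .19 73.3 0
python3 - <<'E'
from h import *
for n in("us",):
    i=load(n)["img"];print(n);print(i[132:150,233].mean(1).round());print(i[168:198,234].mean(1).round());print(i[168:198,235].mean(1).round())
E
```

```text
us [-0.00488204 -0.26939152] [(10.18, 17.0), (10.24, 16.75), (10.24, 17.25), (10.52, 17.5), (10.88, 17.75)]
[0.679, -0.0275, 0.19, 73.3, 0.0] ([0.0011, 0.0002, -0.0151], [-0.0001, -0.0008, -0.0029])
now 21.35 [ 0.67849024 -0.02843877  0.17485554] [-1.79995550e+02 -4.47149855e-02  7.31329015e+01] [-1.12746692 -1.14307952  7.68547292] 0.02245197049363789
us
[106. 118. 137. 133. 112. 102.  94.  75.  62.  81. 151. 165. 164. 147.
 122. 112. 112. 111.]
[ 41.  40.  39.  39.  40.  44.  42.  39.  42.  66. 103. 112. 112. 112.
 112. 111.  92.  65.  56.  53.  54.  54.  53.  54.  58.  82.  85.  50.
  44.  82.]
[ 40.  40.  40.  39.  38.  39.  38.  39.  44.  71. 105. 112. 112. 113.
 113. 110.  80.  58.  54.  53.  53.  54.  52.  53.  57.  79.  76.  47.
  42.  65.]
```

View pics/us.png

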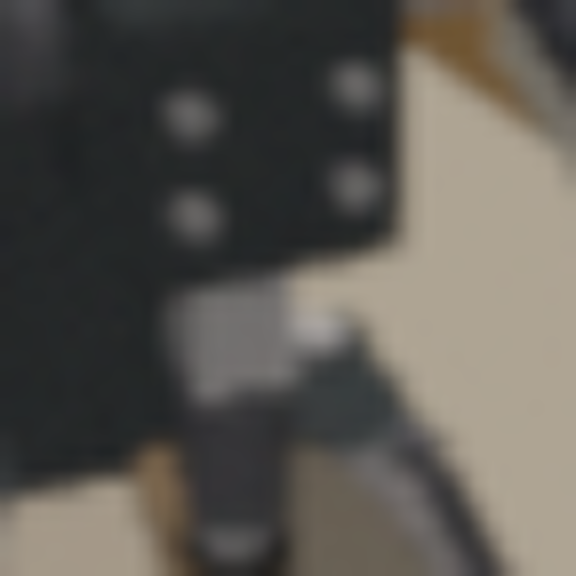

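Ram travel is about 17 mm (about 5 mm of foot compression), and the lip at row 192 is close to the ring position. Adding about 4 mm of pull, then checking.

jog_arm:
  series:
    - [-0.7, [0, 0, 0.002], [0, 0, 0]]
    - [-0.7, [0, 0, 0.004], [0, 0, 0]]
    - [-0.7, [0, 0, 0.0042], [0, 0, 0]]
    - [-0.7, [0, 0, 0.0042], [0, 0, 0]]

```text
time: 21.68
tool_pos: [0.6785, -0.0285, 0.1707]
tool_rot: [-3.142, -0.001, 1.276]
contact_force: [-1.3, -1.5, 8.3]
opening: 0.0224
```

```bash
python3 snap.py v "dict(t=(180,120,280,195),s=(210,120,290,200))"; python3 ram.py vs; python3 go.py .679 -.0275 .19 73.3 0
python3 - <<'E'
from h import *
O=np.array([.6049,.1262])
s=load("vs")
for z in(.285-.018,.285-.0175,.285-.017):print(z,proj(s,[*O,z])[0])
i=s["img"];print(i[132:150,233].mean(1).round());print(i[186:198,234].mean(1).round());print(i[186:198,235].mean(1).round())
# lip-to-pad distance from many columns, upsampled
for n in("ks","rs","us","vs"):
    g=load(n)["img"].astype(float).mean(2)[184:200,233:237].mean(1);print(n,g.round())
print("mm/px near foot",10/np.linalg.norm(proj(s,[*O,.07])-proj(s,[*O,.06])))
E
```

```text
vs [-0.00488204 -0.26939152] [(11.13, 18.0), (11.22, 17.75), (11.3, 18.25), (11.41, 17.5), (11.61, 18.5)]
[0.679, -0.0275, 0.19, 73.3, 0.0] ([0.0011, 0.0002, -0.0192], [0.0, -0.0008, -0.0029])
now 21.7833 [ 0.67847201 -0.02846853  0.17083115] [ 1.79999801e+02 -4.39314138e-02  7.31314547e+01] [-0.90213986 -1.57779764  7.80152051] 0.022309005547860576
0.26699999999999996 [233.26861833 143.20105875]
0.26749999999999996 [233.26620772 143.06804138]
0.26799999999999996 [233.26379594 142.93495881]
[106. 118. 137. 134. 112. 102.  94.  75.  62.  79. 143. 163. 166. 155.
 126. 114. 111. 111.]
[56. 54. 54. 54. 54. 53. 57. 77. 82. 51. 44. 83.]
[54. 54. 53. 54. 53. 53. 56. 74. 75. 45. 42. 64.]
ks [54. 54. 54. 54. 57. 70. 81. 84. 52. 40. 65. 74. 75. 75. 80. 79.]
rs [75. 57. 53. 52. 53. 53. 53. 53. 56. 89. 77. 45. 46. 76. 82. 78.]
us [89. 62. 54. 52. 53. 53. 52. 53. 57. 78. 73. 45. 45. 76. 82. 78.]
vs [93. 66. 54. 53. 53. 54. 52. 53. 55. 71. 70. 44. 46. 76. 82. 77.]
mm/px near foot 4.539999919709579
```

View pics/vs.png

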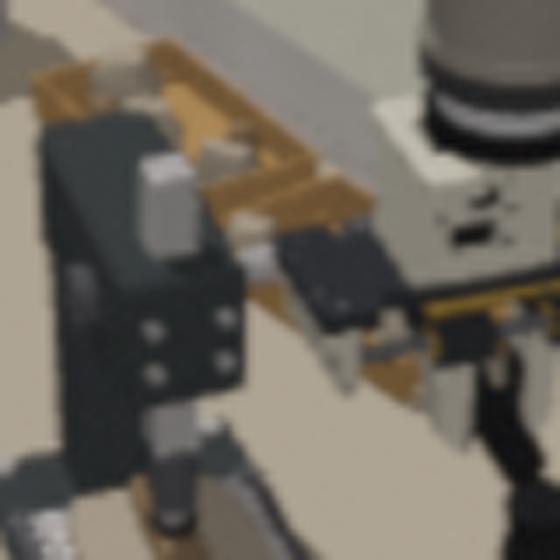

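Three checks agree on the ring: ram 18.0 mm, grip drop 102.7 mm (0.72 rad) and force 7.8 N. Holding for over 4 s.

jog_arm:
  series:
    - [-0.7, [0, 0, 0], [0, 0, 0]]
    - [-0.7, [0, 0, 0], [0, 0, 0]]
    - [-0.7, [0, 0, 0], [0, 0, 0]]
    - [-0.7, [0, 0, 0], [0, 0, 0]]
    - [-0.7, [0, 0, 0], [0, 0, 0]]
    - [-0.7, [0, 0, 0], [0, 0, 0]]
    - [-0.7, [0, 0, 0], [0, 0, 0]]
    - [-0.7, [0, 0, 0], [0, 0, 0]]
    - [-0.7, [0, 0, 0], [0, 0, 0]]
    - [-0.7, [0, 0, 0], [0, 0, 0]]
    - [-0.7, [0, 0, 0], [0, 0, 0]]
    - [-0.7, [0, 0, 0], [0, 0, 0]]

```text
time: 22.78
tool_pos: [0.6785, -0.0285, 0.1709]
tool_rot: [3.142, -0.001, 1.276]
contact_force: [-1.1, -1.8, 7.4]
opening: 0.0221
```

jog_arm:
  series:
    - [-0.7, [0, 0, 0], [0, 0, 0]]
    - [-0.7, [0, 0, 0], [0, 0, 0]]
    - [-0.7, [0, 0, 0], [0, 0, 0]]
    - [-0.7, [0, 0, 0], [0, 0, 0]]
    - [-0.7, [0, 0, 0], [0, 0, 0]]
    - [-0.7, [0, 0, 0], [0, 0, 0]]
    - [-0.7, [0, 0, 0], [0, 0, 0]]
    - [-0.7, [0, 0, 0], [0, 0, 0]]
    - [-0.7, [0, 0, 0], [0, 0, 0]]
    - [-0.7, [0, 0, 0], [0, 0, 0]]
    - [-0.7, [0, 0, 0], [0, 0, 0]]
    - [-0.7, [0, 0, 0], [0, 0, 0]]

```text
time: 23.78
tool_pos: [0.6785, -0.0285, 0.1709]
tool_rot: [3.142, -0.001, 1.276]
contact_force: [-1.5, -2.3, 8.0]
opening: 0.0223
```

jog_arm:
  series:
    - [-0.7, [0, 0, 0], [0, 0, 0]]
    - [-0.7, [0, 0, 0], [0, 0, 0]]
    - [-0.7, [0, 0, 0], [0, 0, 0]]
    - [-0.7, [0, 0, 0], [0, 0, 0]]
    - [-0.7, [0, 0, 0], [0, 0, 0]]
    - [-0.7, [0, 0, 0], [0, 0, 0]]
    - [-0.7, [0, 0, 0], [0, 0, 0]]
    - [-0.7, [0, 0, 0], [0, 0, 0]]
    - [-0.7, [0, 0, 0], [0, 0, 0]]
    - [-0.7, [0, 0, 0], [0, 0, 0]]
    - [-0.7, [0, 0, 0], [0, 0, 0]]
    - [-0.7, [0, 0, 0], [0, 0, 0]]

```text
time: 24.78
tool_pos: [0.6785, -0.0285, 0.1709]
tool_rot: [3.142, -0.001, 1.276]
contact_force: [-1.5, -2.2, 7.9]
opening: 0.0225
```

jog_arm:
  series:
    - [-0.7, [0, 0, 0], [0, 0, 0]]
    - [-0.7, [0, 0, 0], [0, 0, 0]]
    - [-0.7, [0, 0, 0], [0, 0, 0]]
    - [-0.7, [0, 0, 0], [0, 0, 0]]
    - [-0.7, [0, 0, 0], [0, 0, 0]]
    - [-0.7, [0, 0, 0], [0, 0, 0]]
    - [-0.7, [0, 0, 0], [0, 0, 0]]
    - [-0.7, [0, 0, 0], [0, 0, 0]]
    - [-0.7, [0, 0, 0], [0, 0, 0]]
    - [-0.7, [0, 0, 0], [0, 0, 0]]
    - [-0.7, [0, 0, 0], [0, 0, 0]]
    - [-0.7, [0, 0, 0], [0, 0, 0]]

```text
time: 25.78
tool_pos: [0.6785, -0.0285, 0.1709]
tool_rot: [3.142, -0.001, 1.276]
contact_force: [-2.6, -1.3, 7.4]
opening: 0.0222
```

```bash
python3 snap.py x "dict(t=(120,110,420,300),s=(190,130,350,350))"; python3 ram.py xs; python3 go.py .679 -.0275 .19 73.3 0
```

```text
xs [-0.00488204 -0.26939152] [(11.05, 18.0), (11.12, 17.75), (11.23, 18.25), (11.31, 17.5), (11.54, 18.5)]
[0.679, -0.0275, 0.19, 73.3, 0.0] ([0.0011, 0.0002, -0.0191], [0.0001, -0.0008, -0.003])
now 25.8833 [ 0.67847763 -0.02844957  0.17087141] [ 1.79996941e+02 -4.52719825e-02  7.31295893e+01] [-0.77196758 -2.22504276  8.46277991] 0.021762800043385346
```

View pics/xs.png

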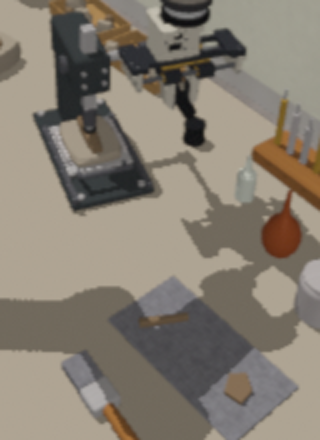

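View pics/xt.png

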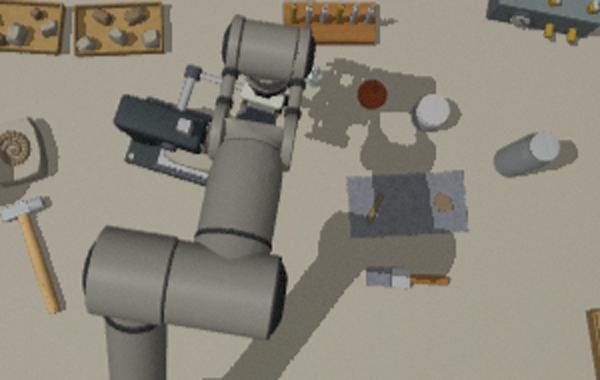

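The lever is held steady with the ram at 18 mm. Rib, shard, glue, bulb, tin, flask and brush look where they were. Handing in.

```bash
python3 -c "
from cell import job
print(job.hand_in())"
```

```text
the job is handed in; nothing more can be done
None
```

I laid the half-round piece in the gap, pushed the table fully home, and pulled the lever down to the ring. I held it there for about 4 s and handed in at about 26 s with the lever still gripped.

- **Piece in the gap:** my first placement was about 2.6 mm towards the front stump and 2 mm sideways in the top view. I gripped it again and corrected it to within about 0.3 mm of the midpoint between the stumps. A rough estimate from the image put the piece 4.7° off my fitted press line, about 4° off the line of the stumps. I put that down to shadows, because it looked in line in both views, and did not correct it.
- **Table home:** the pushing force rose to about 35 N with no further movement. That is close to the 40 N limit and firmer than it needed to be.
- **Foot at the ring:** the camera showed 18.0 mm of ram travel, which is 0.72 rad and about 6 mm at the foot. The grip had come down 102.7 mm, also 0.72 rad. The upward force was 7.4 to 8.5 N and steady through the hold, against the expected 7 to 8 N.
- **What I could not confirm:** the ring itself is too small for the cameras to resolve, so its level comes from those three readings. The force had already reached about 7.5 N at 0.6 rad, earlier than I expected.
- **The rest of the bench:** the last pictures show no other object moved, by eye only.

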